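# Park the support bar in its bay behind the gas outlet

### The job

Put the loose aluminium support bar away in the grey bay on the lab bench by pushing it along the bench top with the fingertips, never gripping, lifting or tipping it: push one end, then the other, so that its left end goes in first, at an angle, behind the short gas-outlet post that stands in the mouth of the bay, and then the right end swings in. Finish with the bar lying along the back rail, touching it over its whole length, and its left end up against the bay's left wall. Push gently and leave the beaker and the two bottles where they stand.

Things in the scene. Friction and masses are not known exactly. Their poses are not given: they have to be found in the camera images.
- bay: Fixed bay of three grey rails 28 mm high, 14 mm thick, open to the robot's side, the bench top its floor. Origin: on the bench, at the back rail's inner face, 165 mm from the left wall; x points away from the robot (the inside is at negative x), y left along the rail. Left wall's inner face at y = +165 mm, reaching out to x = -75 mm; right wall's at y = -180 mm, reaching out to x = -50 mm. Turned up to 0.12 rad.
- post: Fixed post in the bay's mouth, a capped steel gas outlet 30 mm in diameter, 60 mm high. Origin: on its axis at the bench; axes parallel to the bay's. It stands 30 to 55 mm left of the bay's origin, axis 90 mm in front of the back rail: 75 mm are free between post and rail, and the opening to its right is shorter than the bar.
- bar: Loose square aluminium profile, 25 x 25 mm, 240 mm long, 0.17 to 0.35 kg, black end caps, lying on the bench in front of the bay, towards its right. Origin: centre of its underside; y runs along it to its left end, x across it (away from the robot), z up.
- bar_left (a point): Centre of the bar's left end face (120 mm along +y of the bar from its middle), half-way up (12.5 mm).
- bar_right (a point): Centre of the bar's right end face (120 mm along -y of the bar from its middle), half-way up (12.5 mm).
- beaker: Loose glass beaker, 70 mm in diameter, 90 mm high, to the right of the bay: leave alone. Origin: centre of its underside.
- reagent: Loose amber glass bottle, 60 mm in diameter, 140 mm high, black cap, to the left of the bay's mouth: leave alone. Origin: centre of its underside.
- dropper: Loose small white dropper bottle, 35 mm in diameter, 75 mm high, red cap, behind the back rail: leave alone. Origin: centre of its underside.
Not all that is in view belongs to the job. Several things have the shape of the bar; the one meant has the colours described above.

How it is judged:
By the outcome, as a careful person would: the job done as asked, in the order asked, and still so for the second after the job is handed in, with the robot touching nothing.
It also fails if it takes over 72 s, if anything falls off the work surface, if the arm or the gripper's body presses on something with over 40 N, if the wrist force passes 120 N, or if a joint passes its speed limit or range.

### The arm

A 6-joint arm with a two-finger parallel gripper is mounted at the origin on the work surface. World frame = base frame: x ahead of the robot, y to its left, z up, the work surface at z = 0. Lengths are in mm, angles in rad, forces in N, time in s.
With the tool pointing down it reaches from about 350 to 875 mm from the base axis. Payload 4.2 kg.
Tool frame: the origin (TCP) lies at the very end of the fingers, on their centre line; the grasp point (between the pads) lies arm.hold_point_z behind it (arm.hold_point_z is the distance from the TCP to the grasp point, in mm); y points along the fingers, x is the direction in which the jaws open and shut, and the axes are right-handed (so a half turn about y gives the same grasp; the last joint's range is limited). The gripper opens to 85 mm and grips with 20 to 120 N. Pads are 22 mm wide; open, the fingers measure 114 mm over their backs; the gripper's body (76 mm by 85 mm) begins 54 mm behind the grasp point. The pads swing forward as they close: fully open they stand 13 mm farther back than shut.
Start: joints at [-0.928, 0.385, 0.008, 0, -1.194, -0.259], TCP at [234.043, -579.503, 231.312] pointing down, gripper open.
Joint ranges: [-3.14, 3.14], [-1.21, 2.06], [-1.07, 1.41], [-3.16, 2.05], [-2.99, -0.16], [-3.1, 3.1]. Speed limits (rad/s): [2.79, 2.79, 3.14, 3.14, 3.14, 3.14].

### API

Orientations are given as a unit quaternion [x, y, z, w].
In Python, from bench import arm gives the robot as it stands.
- The arm moves only by the shell command python3 -m creep 'ROWS'. ROWS is JSON, a list of rows, each a list of 3 entries, a list of its own where there are three numbers: the shift along the world's x, y, z in mm, then the turn, a rotation vector about the world's x, y, z in rad, then the gripper command: -1 is shut, 1 is fully open, values between are in proportion. In form: [[[dx, dy, dz], [wx, wy, wz], jaw], ...]. A call has 1 to 12 rows; each row is the pose to reach, as a shift and turn from the pose commanded when the call began; what a row does not reach only later rows make up. A row lasts 1/12 s, in which the tool goes at most 41.7 mm and 7.16 degrees, less where a joint would pass 70% of its speed; a pose out of reach is approached as far as the arm can. A call with a gripper value outside its range is refused whole. The fingers move at their own pace and stop on an object; the grip force is fixed at half the most. Time passes only in rows, so rows that repeat a pose let the fingers close. It gives the time, the measured TCP pose, the force and the opening at its end, in the units of the state.
- arm.read_state(): the state, without advancing time (a new reading comes with each control period).
- arm.get_image(name): name is "scene" or "side" or "wrist"; returns (picture, depth): 420x560x3 uint8, red, green, blue; 420x560 float32, mm along the optical axis (not along the pixel's ray), 0 where there is no reading.
- arm.camera_params(name): a dict with "camera_matrix" (3x3 intrinsics, pixels), "extrinsics" (4x4, takes a point from world to camera coordinates); the wrist camera has in their place "T_tool_cam" (4x4, takes a point from camera to tool coordinates, whose origin is the TCP and whose axes are the tool frame's). Camera axes: x right, y down, z forward; pixel columns grow to the right and rows downward; lengths in mm; the calibration is good to about 2 mm. A picture is of the moment at which its call begins: read the wrist's pose just before it. camera_params takes no time and is no camera call.
- arm.job_done(): hands the job in, once; it reports no verdict.
The state is a dict: "clock": time; "joints": joint angles; "joint_vel": joint speeds; "joint_efforts": joint torques, N m; "position": TCP position; "ee_rot": TCP orientation; "contact_force": force on the tool from outside, world axes, zero at the start; "wrist_torque": the same for the moment, N m; "gripper_width": finger opening in mm.
Only numpy, scipy, OpenCV 4.12 (cv2) and the standard library are available. Lean on these libraries where they do the work, as an engineer would, in place of code of your own. Each camera call takes 0.05 s, during which the arm holds its last target.

## Working session

There is one attempt and no reset: what is moved stays moved. The work goes in short steps, Python scripts to look and compute and a shell command to move; the robot and the scene stay as the last step left them, time stands still between calls to the robot, and variables do not carry over. Pictures are saved under pics/ and viewed, and the job is handed in when it is done.

```bash
ls; mkdir -p pics
python3 - <<'E'
from bench import arm
import cv2,numpy as np
s=arm.read_state();print({k:np.round(v,3).tolist() for k,v in s.items()}, arm.hold_point_z)
for n in("scene","side"):
    p,d=arm.get_image(n);cv2.imwrite(f"pics/{n}0.png",p[:,:,::-1]);np.savez(f"/tmp/{n}0.npz",p=p,d=d)
    print(n,{k:np.round(v,3).tolist() for k,v in arm.camera_params(n).items()})
E
```

```text
pics
{'clock': 0.0, 'joints': [-0.928, 0.386, 0.007, -0.001, -1.194, -0.259], 'joint_vel': [0.0, -0.0, -0.0, -0.002, 0.001, 0.001], 'joint_efforts': [0.001, -39.229, 18.841, 4.186, -0.005, 0.0], 'position': [233.826, -578.981, 230.229], 'ee_rot': [0.395, 0.587, -0.586, -0.396], 'contact_force': [0.354, -0.152, 0.06], 'wrist_torque': [-0.04, 0.021, -0.017], 'gripper_width': 85.383} 18.700000000000003
scene {'camera_matrix': [[451.173, 0.0, 272.689], [0.0, 451.173, 213.511], [0.0, 0.0, 1.0]], 'extrinsics': [[0.796, 0.605, -0.004, -483.583], [0.519, -0.687, -0.509, -250.296], [-0.311, 0.403, -0.861, 1166.414], [0.0, 0.0, 0.0, 1.0]]}
side {'camera_matrix': [[521.545, 0.0, 280.092], [0.0, 521.545, 197.876], [0.0, 0.0, 1.0]], 'extrinsics': [[-0.902, -0.432, 0.01, 576.348], [-0.322, 0.657, -0.681, 192.49], [0.288, -0.618, -0.732, 1282.788], [0.0, 0.0, 0.0, 1.0]]}
```

View pics/scene0.png

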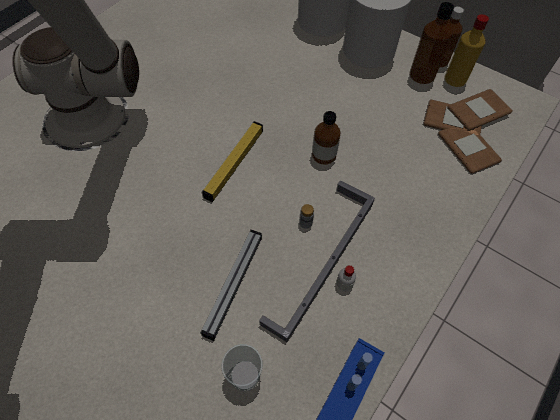

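View pics/side0.png

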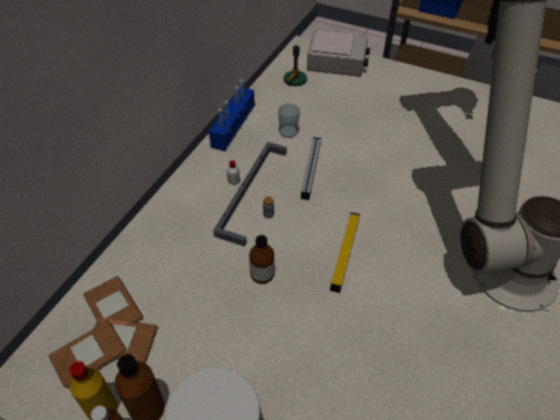

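Run:
```python
import cv2,numpy as np
p=np.load('/tmp/scene0.npz')['p'][170:400,190:390,::-1]
cv2.imwrite('pics/crop1.png',cv2.resize(p,None,fx=2.6,fy=2.6,interpolation=cv2.INTER_CUBIC)) 
p=np.load('/tmp/side0.npz')['p'][80:290,190:370,::-1]
cv2.imwrite('pics/crop2.png',cv2.resize(p,None,fx=2.8,fy=2.8,interpolation=cv2.INTER_CUBIC))
```

```text
(no output)
```

View pics/crop1.png

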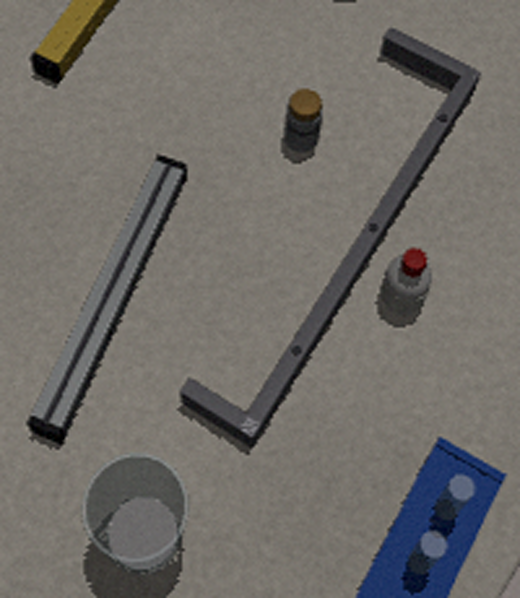

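View pics/crop2.png

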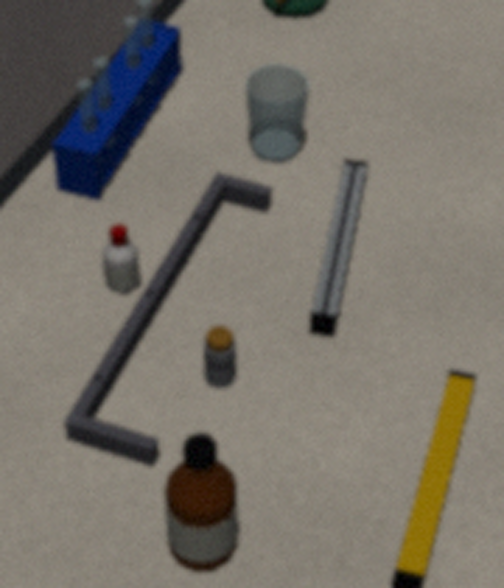

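```bash
cat > h.py <<'E'
import cv2,numpy as np
from bench import arm
def par(n):
    c=arm.camera_params(n);return np.array(c["camera_matrix"]),np.array(c["extrinsics"])
def ray(n,uv,z):
    K,E=par(n);uv=np.atleast_2d(np.asarray(uv,float))
    d=np.c_[(uv-[K[0,2],K[1,2]])/[K[0,0],K[1,1]],np.ones(len(uv))]@E[:3,:3]
    c=-E[:3,:3].T@E[:3,3]
    return c+d*((z-c[2])/d[:,2])[:,None]
def proj(n,P):
    K,E=par(n);q=(np.atleast_2d(P)@E[:3,:3].T+E[:3,3])@K.T;return q[:,:2]/q[:,2:]
def cloud(n,d):
    K,E=par(n);v,u=np.indices(d.shape);X=np.stack([(u-K[0,2])/K[0,0]*d,(v-K[1,2])/K[1,1]*d,d],-1)
    return (X-E[:3,3])@E[:3,:3]
E
python3 - <<'E'
from h import *
for n,sl in(("scene",(slice(170,400),slice(190,390))),("side",(slice(80,290),slice(190,370)))):
    f=np.load(f'/tmp/{n}0.npz');W=cloud(n,f['d']);z=W[...,2][sl];ok=f['d'][sl]>0
    print(n,np.percentile(z[ok],[1,5,25,50,75,90,95,99]).round(1),ok.mean())
    v=np.clip((z+10)*3,0,255).astype(np.uint8);v[~ok]=0
    cv2.imwrite(f'pics/z_{n}.png',cv2.resize(v,None,fx=2.6,fy=2.6,interpolation=cv2.INTER_NEAREST))
E
```

```text
scene [-4.1 -3.  -1.4 -0.2  1.5 26.2 60.9 87.9] 0.9958695652173913
side [-6.531e+02 -4.332e+02  1.000e-01  2.100e+00  4.600e+00  2.800e+01
  6.330e+01  1.069e+02] 0.9958465608465609
```

View pics/z_scene.png

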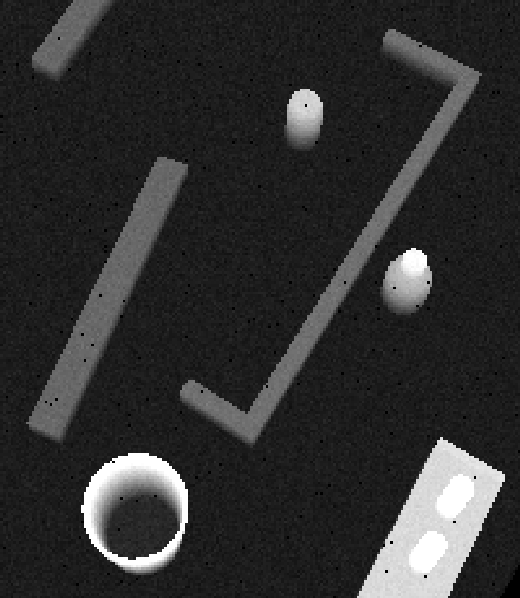

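```bash
cat > m.py <<'E'
from h import *
def measure(n,p,d,verbose=True):
    W=cloud(n,d);z=W[...,2]-(0 if n=="scene" else 2)
    R=(W[...,0]>350)&(W[...,0]<900)&(W[...,1]>-450)&(W[...,1]<350)&(d>0)
    out={}
    m=((z>19)&(z<34)&R).astype(np.uint8)
    m=cv2.morphologyEx(m,cv2.MORPH_CLOSE,np.ones((3,3)))
    k,l,st,ce=cv2.connectedComponentsWithStats(m)
    for i in range(1,k):
        if st[i,4]<150: continue
        vu=np.argwhere(l==i);P=ray(n,vu[:,::-1],25)[:,:2]
        r=cv2.minAreaRect(P.astype(np.float32))
        col=np.median(p[l==i],0)
        print(n,i,st[i],"c",np.round(r[0],1),"size",np.round(r[1],1),"ang",round(r[2],1),"col",col,"zmed",np.median(z[l==i]).round(1))
        print("   corners",np.round(cv2.boxPoints(r),1).tolist())
    return l
if __name__=="__main__":
    for n in("scene","side"):
        f=np.load(f'/tmp/{n}0.npz');measure(n,f['p'],f['d'])
E
python3 m.py
```

```text
scene 1 [202 121  61  77 936] c [402.6 116. ] size [ 28.4 242.9] ang 9.4 col [127. 107.  45.] zmed 24.4
   corners [[368.79998779296875, 233.5], [408.29998779296875, -6.099999904632568], [436.3999938964844, -1.5], [396.8999938964844, 238.10000610351562]]
scene 4 [ 259  181  116  159 1642] c [710.1  29.7] size [ 88.6 378.5] ang 8.5 col [74. 72. 76.] zmed 27.1
   corners [[638.2000122070312, 210.3000030517578], [694.2999877929688, -164.0], [782.0, -150.89999389648438], [725.7999877929688, 223.39999389648438]]
scene 7 [ 200  230   62  108 1454] c [ 599.9 -123.9] size [ 26.4 240.7] ang 15.3 col [107. 109. 109.] zmed 24.5
   corners [[555.4000244140625, -11.300000190734863], [618.9000244140625, -243.39999389648438], [644.4000244140625, -236.39999389648438], [580.9000244140625, -4.300000190734863]]
side 6 [301 137  21  59 515] c [ 597.7 -122.7] size [ 25.5 248.1] ang 15.2 col [92. 93. 93.] zmed 24.9
   corners [[553.0, -6.300000190734863], [617.9000244140625, -245.8000030517578], [642.5, -239.10000610351562], [577.5999755859375, 0.30000001192092896]]
side 8 [213 141  74 101 856] c [698.   28.2] size [ 92.4 382. ] ang 5.0 col [59. 58. 63.] zmed 26.6
   corners [[635.2000122070312, 214.39999389648438], [668.7999877929688, -166.1999969482422], [760.9000244140625, -158.0], [727.2999877929688, 222.5]]
side 11 [331 212  29  77 789] c [399.8 117.8] size [ 25.4 245.1] ang 9.1 col [140. 111.  11.] zmed 24.5
   corners [[367.8999938964844, 236.89999389648438], [406.6000061035156, -5.199999809265137], [431.6000061035156, -1.2000000476837158], [393.0, 240.89999389648438]]
```

```bash
cat > bay.py <<'E'
from h import *
for n in("scene","side"):
    f=np.load(f'/tmp/{n}0.npz');d=f['d'];p=f['p'].astype(int);W=cloud(n,d);z=W[...,2]-(0 if n=="scene" else 2)
    K,E=par(n);print(n,"cam",(-E[:3,:3].T@E[:3,3]).round())
    z=cv2.medianBlur(z.astype(np.float32),3)
    m=(z>24.5)&(z<34)&(W[...,0]>630)&(W[...,0]<800)&(W[...,1]>-190)&(W[...,1]<240)&(d>0)
    k,l,st,ce=cv2.connectedComponentsWithStats(m.astype(np.uint8));i=1+np.argmax(st[1:,4])
    vu=np.argwhere(l==i);P=ray(n,vu[:,::-1],28)[:,:2]
    th=0.1
    for it in range(6):
        ex=np.array([np.cos(th),np.sin(th)]);ey=np.array([-np.sin(th),np.cos(th)])
        a=P@ex;b=P@ey
        s=(b>np.percentile(b,8))&(b<np.percentile(b,92))
        lo=np.median(a[s]);s&=abs(a-lo)<9
        A=np.polyfit(b[s],a[s],1);th-=np.arctan(A[0])
    ex=np.array([np.cos(th),np.sin(th)]);ey=np.array([-np.sin(th),np.cos(th)]);a=P@ex;b=P@ey
    mid=np.median(a[s]);print(" yaw",th.round(4),"strip mid",mid.round(1),"pct",np.percentile(a[s],[2,98]).round(1),"all a",np.percentile(a,[.3,99.5]).round(1),"b",np.percentile(b,[.3,1,99,99.7]).round(1))
    w=a<mid-15
    for q in(1,-1):
        ww=w&(q*(b-np.median(b))>0);print("  wall",q,ww.sum(),np.percentile(b[ww],[2,50,98]).round(1),"out to",np.percentile(a[ww],1).round(1))
    by=np.median(b[w&(b>0)&(b-np.median(b)>0)]);yl=by-7;yr=np.median(b[w&(b-np.median(b)<0)])+7
    for xf in(mid-7,):
        o=xf*ex+(yl-165)*ey;print("  origin",o.round(1),"span",(yl-yr).round(1),"(345)")
    # post: brown cap
    pm=(z>50)&(z<68)&(W[...,0]>560)&(W[...,0]<720)&(W[...,1]>-60)&(W[...,1]<120)
    vu=np.argwhere(pm)[:,::-1];r=ray(n,vu,60)
    r2=cv2.minEnclosingCircle(r[:,:2].astype(np.float32));print("  post",len(vu),np.median(z[pm]).round(1),r2, "bay:",(np.array(r2[0])-o)@ex,(np.array(r2[0])-o)@ey)
    for nm,zz,(x0,x1,y0,y1) in(("beaker",90,(480,760,-420,-200)),("reag",140,(600,760,100,260)),("drop",75,(700,860,-100,60))):
        mm=(W[...,2]>35)&(W[...,0]>x0)&(W[...,0]<x1)&(W[...,1]>y0)&(W[...,1]<y1);q=W[mm];print("  ",nm,mm.sum(),"x",np.percentile(q[:,0],[1,99]).round(),"y",np.percentile(q[:,1],[1,99]).round(),"z",q[:,2].max().round() if len(q) else 0)
E
python3 bay.py
```

```text
scene cam [ 878. -350.  874.]
 yaw 0.0783 strip mid 735.7 pct [728.9 742.4] all a [657.3 742.7] b [-212.9 -212.1  157.   158.2]
  wall 1 150 [144.8 151.  158.1] out to 656.0
  wall -1 153 [-212.9 -206.3 -199.5] out to 679.7
  origin [728.1  36. ] span 343.3 (345)
  post 122 59.2 ((635.0035400390625, 82.68904876708984), 14.445489883422852) bay: -89.18697435143088 53.78352307957333
   beaker 693 x [698. 759.] y [-283. -216.] z 94.0Traceback (most recent call last):
  File "bay.py", line 29, in <module>
    mm=(W[...,2]>35)&(W[...,0]>x0)&(W[...,0]<x1)&(W[...,1]>y0)&(W[...,1]<y1);q=W[mm];print("  ",nm,mm.sum(),"x",np.percentile(q[:,0],[1,99]).round(),"y",np.percentile(q[:,1],[1,99]).round(),"z",q[:,2].max().round() if len(q) else 0)
                                                                                                                ~~~~~~~~~~~~~^^^^^^^^^^^^^^^
    return _quantile_unchecked(
        a, q, axis, out, overwrite_input, method, keepdims, weights)
    return _ureduce(a,
                    func=_quantile_ureduce_func,
    ...<5 lines>...
                    overwrite_input=overwrite_input,
                    method=method)
    r = func(a, **kwargs)
    result = _quantile(arr,
                       quantiles=q,
    ...<2 lines>...
                       out=out,
                       weights=wgt)
    slices_having_nans = np.isnan(arr[-1, ...])
                                  ~~~^^^^^^^^^
IndexError: index -1 is out of bounds for axis 0 with size 0
```

```bash
sed -i 's/(("beaker",90.*:$/(("beaker",90,(600,800,-400,-205)),("reag",140,(500,720,110,330)),("drop",75,(735,860,-60,60))):/' bay.py; python3 bay.py; python3 -c "
from h import *
print(ray('scene',[[242,367],[326,118],[347,270]],[90]).round(),ray('scene',[[330,118]],140).round())"
```

```text
scene cam [ 878. -350.  874.]
 yaw 0.0783 strip mid 735.7 pct [728.9 742.4] all a [657.3 742.7] b [-212.9 -212.1  157.   158.2]
  wall 1 150 [144.8 151.  158.1] out to 656.0
  wall -1 153 [-212.9 -206.3 -199.5] out to 679.7
  origin [728.1  36. ] span 343.3 (345)
  post 122 59.2 ((635.0035400390625, 82.68904876708984), 14.445489883422852) bay: -89.18697435143088 53.78352307957333
   beaker 759 x [698. 764.] y [-283. -216.] z 94.0
   reag 912 x [536. 590.] y [236. 279.] z 144.0
   drop 273 x [765. 797.] y [-2. 24.] z 77.0
side cam [ 213.  915. 1064.]
 yaw 0.0782 strip mid 734.2 pct [727.  741.2] all a [655.  741.4] b [-213.  -211.4  160.1  160.8]
  wall 1 113 [146.6 153.5 160.5] out to 654.1
  wall -1 44 [-213.2 -205.1 -197.9] out to 678.8
  origin [726.4  38.4] span 344.6 (345)
  post 78 58.0 ((630.8849487304688, 88.91304779052734), 16.469961166381836) bay: -91.25209421378659 57.79694615514979
   beaker 537 x [696. 761.] y [-284. -214.] z 96.0
   reag 841 x [529. 583.] y [251. 298.] z 147.0
   drop 155 x [762. 794.] y [ 5. 34.] z 82.0
[[ 735. -252.   90.]
 [ 537.  296.   90.]
 [ 780.    4.   90.]] [[566. 260. 140.]]
```

```bash
cat > plan.py <<'E'
import numpy as np
from scipy.spatial.transform import Rotation as Ro
from bench import arm
O=np.array([727.3,37.2]);YAW=0.078
ex=np.array([np.cos(YAW),np.sin(YAW)]);ey=np.array([-np.sin(YAW),np.cos(YAW)])
def b2w(x,y): return O+x*ex+y*ey
def w2b(p): q=np.asarray(p)[:2]-O;return np.array([q@ex,q@ey])
def st():
    s=arm.read_state();R=Ro.from_quat(s['ee_rot']).as_matrix()
    print("t",round(s['clock'],2),"pos",np.round(s['position'],1),"bay",w2b(s['position']).round(1),"F",np.round(s['contact_force'],1),"w",round(s['gripper_width'],1))
    for i,a in enumerate('xyz'): print(a,R[:,i].round(3),"ang",round(float(np.arctan2(R[1,i],R[0,i])),3))
    return s,R
E
python3 -c "
from plan import *;st()
print(arm.camera_params('wrist'))"
```

```text
t 0.1 pos [ 233.9 -579.   230.3] bay [-540.  -575.9] F [ 0.1 -0.5 -0.2] w 85.3
x [-0.374  0.927  0.002] ang 1.954
y [-0.001  0.002 -1.   ] ang 1.997
z [-0.927 -0.374  0.   ] ang -2.758
{'camera_matrix': array([[371.59240392,   0.        , 274.5124589 ],
       [  0.        , 371.59240392, 210.27786331],
       [  0.        ,   0.        ,   1.        ]]), 'T_tool_cam': array([[ 9.99999806e-01, -5.30242625e-04,  3.27298714e-04,
         8.79074055e-03],
       [-4.82910458e-04, -3.27517681e-01,  9.44844927e-01,
        -1.42221791e+02],
       [-3.93800938e-04, -9.44844901e-01, -3.27517874e-01,
         8.36525732e+01],
       [ 0.00000000e+00,  0.00000000e+00,  0.00000000e+00,
         1.00000000e+00]])}
```

```bash
python3 -m creep '[[[290,547,0],[0,0,-0.118],-1],[[290,547,0],[0,0,-0.118],-1],[[290,547,0],[0,0,-0.118],-1],[[290,547,0],[0,0,-0.118],-1],[[290,547,0],[0,0,-0.118],-1],[[290,547,0],[0,0,-0.118],-1],[[290,547,0],[0,0,-0.118],-1],[[290,547,0],[0,0,-0.118],-1],[[290,547,0],[0,0,-0.118],-1],[[290,547,0],[0,0,-0.118],-1],[[290,547,0],[0,0,-0.118],-1],[[290,547,0],[0,0,-0.118],-1]]'; python3 -c "
from plan import *;st()"
```

```text
clock: 1.1
position: [468.4, -135.6, 231.2]
ee_rot: [-0.429, -0.562, 0.562, 0.429]
contact_force: [1.5, -1.1, -0.1]
gripper_width: 0.2
t 1.1 pos [ 468.4 -135.6  231.2] bay [-271.5 -152.1] F [ 1.5 -1.1 -0.1] w 0.2
x [-0.263  0.965  0.   ] ang 1.837
y [-0.  0. -1.] ang 2.613
z [-0.965 -0.263  0.   ] ang -2.876
```

```bash
python3 -m creep '[[[50,92,0],[0,0,0],-1],[[50,92,0],[0,0,0],-1],[[50,92,0],[0,0,0],-1],[[50,92,-100],[0,0,0],-1],[[50,92,-100],[0,0,0],-1],[[50,92,-180],[0,0,0],-1],[[50,92,-180],[0,0,0],-1],[[50,92,-180],[0,0,0],-1],[[50,92,-180],[0,0,0],-1]]'
python3 - <<'E'
from plan import *;st()
import cv2
p,d=arm.get_image('scene');cv2.imwrite('pics/s2.png',cv2.resize(p[170:400,190:390,::-1],None,fx=2.6,fy=2.6))
p,d=arm.get_image('wrist');cv2.imwrite('pics/w2.png',p[:,:,::-1])
E
```

```text
clock: 1.85
position: [514.6, -46.3, 46.9]
ee_rot: [-0.427, -0.559, 0.564, 0.432]
contact_force: [0.1, -0.8, 0.6]
gripper_width: -0.4
t 1.85 pos [514.6 -46.3  46.9] bay [-218.5  -66.7] F [ 0.1 -0.8  0.6] w -0.4
x [-0.262  0.965  0.001] ang 1.836
y [-0.01  -0.002 -1.   ] ang -2.981
z [-0.965 -0.262  0.011] ang -2.877
```

View pics/s2.png

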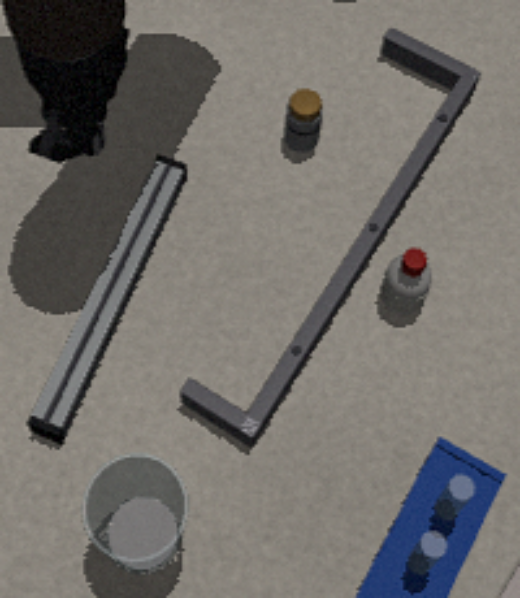

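View pics/w2.png

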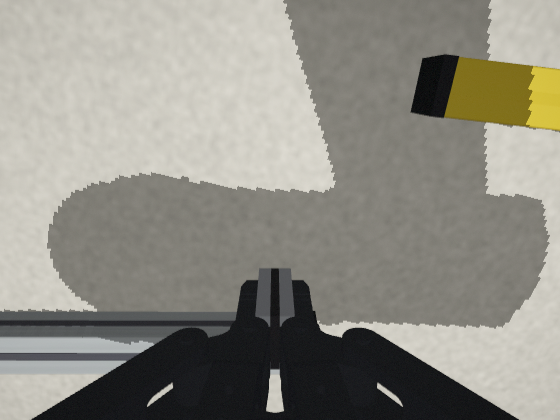

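```bash
python3 -m creep '[[[9,14,0],[0,0,0],-1],[[9,14,-20],[0,0,0],-1],[[9,14,-34],[0,0,0],-1],[[9,14,-38],[0,0,0],-1],[[9,14,-38],[0,0,0],-1],[[14,15,-38],[0,0,0],-1],[[20,17,-38],[0,0,0],-1],[[26,19,-38],[0,0,0],-1],[[32,21,-38],[0,0,0],-1],[[38,22,-38],[0,0,-0.03],-1]]';  python3 -m creep '[[[6,2,0],[0,0,-0.03],-1],[[12,3,0],[0,0,-0.06],-1],[[18,4,0],[0,0,-0.1],-1],[[24,4,0],[0,0,-0.14],-1],[[30,5,0],[0,0,-0.18],-1],[[36,5,0],[0,0,-0.22],-1],[[36,5,0],[0,0,-0.22],-1]]'
cat > look.py <<'E'
import sys
from h import *
from plan import *
def look(n,tag):
    s,R=st()
    p,d=arm.get_image(n);cv2.imwrite(f'pics/{tag}.png',cv2.resize(p[150:380,190:390,::-1] if n=="scene" else p[80:290,190:370,::-1],None,fx=2.6,fy=2.6))
    W=cloud(n,d);z=cv2.medianBlur(W[...,2].astype(np.float32),3)-(0 if n=="scene" else 2)
    b=np.stack([(W[...,0]-O[0])*ex[0]+(W[...,1]-O[1])*ex[1],(W[...,0]-O[0])*ey[0]+(W[...,1]-O[1])*ey[1]],-1)
    sat=p.max(-1).astype(int)-p.min(-1)
    # bar: height ~25, inside workspace, not rails
    m=(z>20)&(z<31)&(d>0)&(b[...,0]>-230)&(b[...,0]<3)&(b[...,1]>-330)&(b[...,1]<168)&(sat<30)
    m&=~((b[...,0]>-52)&(b[...,1]<-172)&(b[...,1]>-200))
    m&=np.hypot(b[...,0]+90,b[...,1]-54)>20
    k,l,stt,_=cv2.connectedComponentsWithStats(cv2.morphologyEx(m.astype(np.uint8),cv2.MORPH_OPEN,np.ones((2,2))))
    i=1+np.argmax(stt[1:,4]);vu=np.argwhere(l==i)
    P=ray(n,vu[:,::-1],25)[:,:2]-O;P=np.c_[P@ex,P@ey].astype(np.float32)
    r=cv2.minAreaRect(P);c=cv2.boxPoints(r)
    e=sorted([c[1]-c[0],c[2]-c[1]],key=np.linalg.norm)
    u=e[1]/np.linalg.norm(e[1]);u=u*np.sign(u[1]);L=np.linalg.norm(e[1])
    ctr=np.array(r[0])
    print(n,"bar px",len(vu),"size",np.round(r[1],1),"phi",round(float(np.arctan2(u[0],u[1])),3),"ctr",ctr.round(1),"left",(ctr+L/2*u).round(1),"right",(ctr-L/2*u).round(1),
      "| corners bay",c.round(1).tolist())
    print(" world ctr",b2w(*ctr).round(1),"left",b2w(*(ctr+L/2*u)).round(1),"right",b2w(*(ctr-L/2*u)).round(1),"u",(u[0]*ex+u[1]*ey).round(3))
look(sys.argv[1],sys.argv[2])
E
python3 look.py scene s3
```

```text
clock: 2.78
position: [557.2, -23.4, 13.9]
ee_rot: [0.438, 0.555, -0.555, -0.438]
contact_force: [0.4, -0.8, -0.1]
gripper_width: -0.1
clock: 3.37
position: [594.1, -18.4, 13.6]
ee_rot: [0.497, 0.504, -0.503, -0.496]
contact_force: [0.2, 0.1, 0.6]
gripper_width: 0.1
t 3.37 pos [594.1 -18.4  13.6] bay [-137.2  -45.1] F [0.2 0.1 0.6] w 0.1
x [-0.015  1.     0.   ] ang 1.586
y [ 0.002  0.    -1.   ] ang 0.066
z [-1.    -0.015 -0.002] ang -3.126
scene bar px 1492 size [240.3  33.4] phi 0.078 ctr [-120.8 -154.6] left [-111.4  -34.8] right [-130.3 -274.3] | corners bay [[-146.89999389648438, -273.0], [-113.5999984741211, -275.6000061035156], [-94.80000305175781, -36.099998474121094], [-128.10000610351562, -33.5]]
 world ctr [ 618.9 -126.3] left [618.9  -6.2] right [ 618.8 -246.4] u [0. 1.]
```

View pics/s3.png

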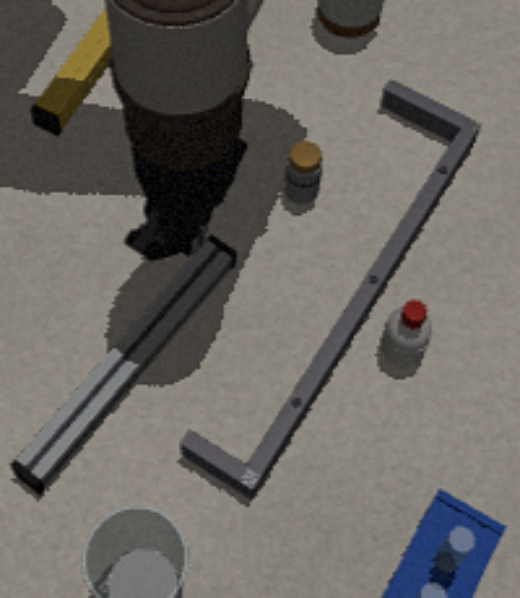

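```bash
python3 -m creep '[[[6,0,-2],[0,0,-0.04],-1],[[12,0,-4],[0,0,-0.08],-1],[[18,0,-4],[0,0,-0.12],-1],[[24,0,-4],[0,0,-0.16],-1],[[30,0,-4],[0,0,-0.2],-1],[[36,0,-4],[0,0,-0.24],-1],[[42,0,-4],[0,0,-0.27],-1],[[46,0,-4],[0,0,-0.3],-1],[[46,0,-4],[0,0,-0.3],-1],[[36,-3,-4],[0,0,-0.3],-1],[[20,-5,-4],[0,0,-0.3],-1],[[0,-10,-4],[0,0,-0.3],-1]]'; python3 look.py scene s4
```

```text
clock: 4.42
position: [592.4, -28.4, 9.3]
ee_rot: [0.566, 0.425, -0.424, -0.565]
contact_force: [0.9, -0.0, -0.4]
gripper_width: 0.1
t 4.42 pos [592.4 -28.4   9.3] bay [-139.6  -54.9] F [ 0.9 -0.  -0.4] w 0.1
x [0.278 0.96  0.   ] ang 1.289
y [ 0.001  0.    -1.   ] ang 0.142
z [-0.96   0.278 -0.001] ang 2.859
scene bar px 1495 size [240.   26.7] phi 0.353 ctr [-102.1 -157.6] left [-60.6 -45. ] right [-143.6 -270.2] | corners bay [[-156.1999969482422, -265.5], [-131.10000610351562, -274.79998779296875], [-48.099998474121094, -49.599998474121094], [-73.0999984741211, -40.400001525878906]]
 world ctr [ 637.8 -127.9] left [670.4 -12.4] right [ 605.2 -243.3] u [0.272 0.962]
```

View pics/s4.png

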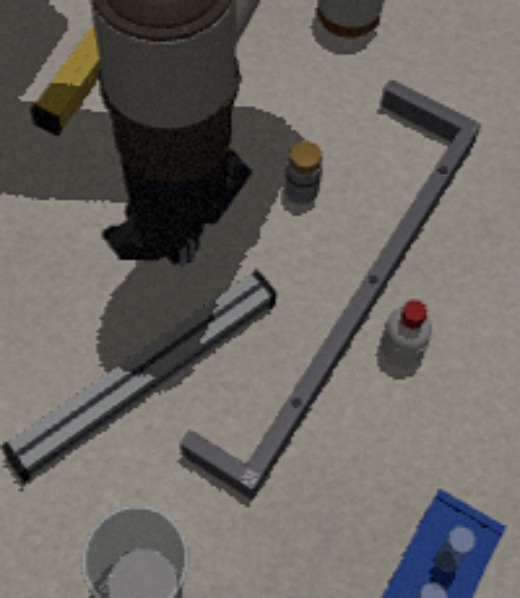

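```bash
python3 -m creep '[[[0,0,40],[0,0,0],-1],[[0,-20,70],[0,0,0],-1],[[2,-254,70],[0,0,0],-1],[[2,-254,70],[0,0,0],-1],[[2,-254,70],[0,0,0],-1],[[2,-254,70],[0,0,0],-1],[[2,-254,70],[0,0,0],-1],[[2,-254,70],[0,0,0],-1],[[2,-254,70],[0,0,0],-1],[[2,-254,70],[0,0,0],-1]]'; python3 -m creep '[[[0,0,-35],[0,0,0],-1],[[0,0,-65],[0,0,0],-1],[[0,0,-70],[0,0,0],-1],[[0,0,-70],[0,0,0],-1]]'; python3 look.py scene s5
```

```text
clock: 5.3
position: [593.4, -284.2, 79.0]
ee_rot: [-0.566, -0.423, 0.424, 0.566]
contact_force: [0.1, 1.2, 0.3]
gripper_width: -0.1
clock: 5.63
position: [592.6, -281.1, 7.2]
ee_rot: [-0.564, -0.423, 0.426, 0.567]
contact_force: [-0.3, -0.2, 0.4]
gripper_width: 0.1
t 5.63 pos [ 592.6 -281.1    7.2] bay [-159.1 -306.8] F [-0.3 -0.2  0.4] w 0.1
x [ 0.278  0.96  -0.   ] ang 1.289
y [-0.006  0.001 -1.   ] ang 2.912
z [-0.96   0.278  0.006] ang 2.859
scene bar px 1440 size [239.5  26.4] phi 0.354 ctr [-102.2 -157.3] left [-60.8 -45. ] right [-143.7 -269.6] | corners bay [[-156.10000610351562, -265.0], [-131.3000030517578, -274.20001220703125], [-48.400001525878906, -49.5], [-73.0999984741211, -40.400001525878906]]
 world ctr [ 637.6 -127.6] left [670.2 -12.3] right [ 605.1 -242.8] u [0.272 0.962]
```

View pics/s5.png

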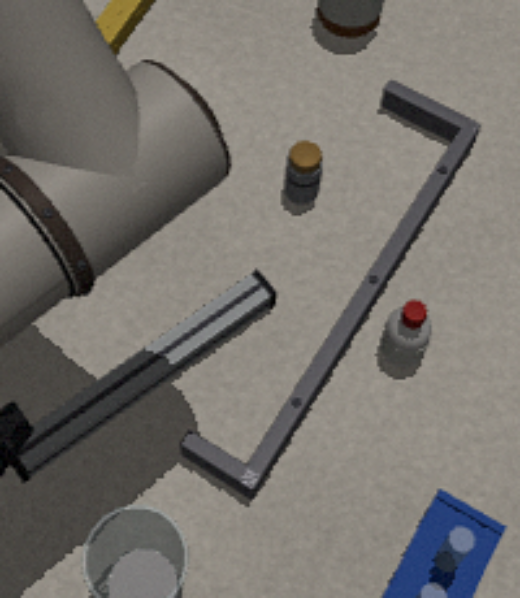

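```bash
python3 -m creep '[[[5,6,0],[0,0,0],-1],[[8,15,0],[0,0,0],-1],[[9,20,0],[0,0,0],-1],[[11,26,0],[0,0,0],-1],[[12,32,0],[0,0,0],-1],[[14,38,0],[0,0,0],-1],[[16,44,0],[0,0,0],-1],[[17,50,0],[0,0,0],-1],[[19,56,0],[0,0,0],-1],[[21,62,0],[0,0,0],-1],[[22,66,0],[0,0,0],-1],[[22,66,0],[0,0,0],-1]]'; python3 look.py scene s6
```

```text
clock: 6.68
position: [616.6, -215.7, 9.2]
ee_rot: [-0.566, -0.424, 0.424, 0.566]
contact_force: [0.1, 0.4, 0.1]
gripper_width: -0.1
t 6.68 pos [ 616.6 -215.7    9.2] bay [-130.1 -243.5] F [0.1 0.4 0.1] w -0.1
x [0.28 0.96 0.  ] ang 1.287
y [ 0.  0. -1.] ang 1.438
z [-0.96  0.28  0.  ] ang 2.858
scene bar px 1139 size [217.6  26.7] phi 0.339 ctr [ -85.6 -105.8] left [-49.4  -3.2] right [-121.8 -208.4] | corners bay [[-134.39999389648438, -203.89999389648438], [-109.19999694824219, -212.8000030517578], [-36.79999923706055, -7.599999904632568], [-62.0, 1.2999999523162842]]
 world ctr [650.2 -74.9] left [678.3  30.2] right [ 622.1 -180. ] u [0.258 0.966]
```

View pics/s6.png

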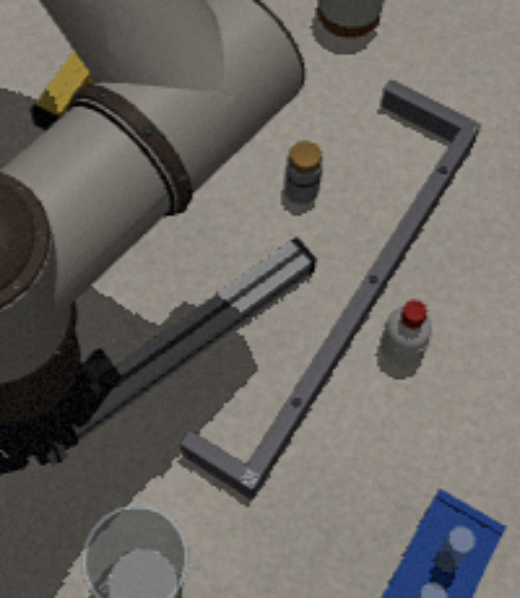

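```bash
python3 -m creep '[[[-4,-15,0],[0,0,0],-1],[[-20,-12,0],[0,0,0],-1],[[-42,-6,0],[0,0,0],-1],[[-42,10,0],[0,0,0],-1],[[-39,37,0],[0,0,0],-1],[[-39,37,0],[0,0,0],-1],[[-32,35,0],[0,0,0],-1],[[-24,33,0],[0,0,0],-1],[[-18,31,0],[0,0,0.03],-1],[[-12,30,0],[0,0,0.05],-1],[[-6,29,0],[0,0,0.08],-1],[[-3,28,0],[0,0,0.1],-1]]'; python3 -m creep '[[[0,0,0],[0,0,0],-1],[[-14,4,0],[0,0,0],-1],[[-28,5,0],[0,0,0],-1],[[-28,5,0],[0,0,0],-1]]'; python3 look.py scene s7
```

```text
clock: 7.73
position: [614.3, -189.9, 9.0]
ee_rot: [0.544, 0.452, -0.452, -0.544]
contact_force: [-0.1, 0.1, 0.3]
gripper_width: -0.3
clock: 8.07
position: [582.4, -183.7, 8.9]
ee_rot: [-0.543, -0.451, 0.452, 0.545]
contact_force: [-0.4, 0.3, 0.4]
gripper_width: -0.1
t 8.07 pos [ 582.4 -183.7    8.9] bay [-161.7 -209. ] F [-0.4  0.3  0.4] w -0.1
x [0.185 0.983 0.   ] ang 1.385
y [-0.003  0.001 -1.   ] ang 2.871
z [-0.983  0.185  0.003] ang 2.956
scene bar px 1427 size [239.4  26.4] phi 0.202 ctr [ -80.2 -116.8] left [-56.2   0.5] right [-104.2 -234. ] | corners bay [[-117.0999984741211, -231.39999389648438], [-91.19999694824219, -236.6999969482422], [-43.29999923706055, -2.0999999046325684], [-69.0999984741211, 3.0999999046325684]]
 world ctr [656.4 -85.5] left [671.2  33.3] right [ 641.7 -204.2] u [0.123 0.992]
```

View pics/s7.png

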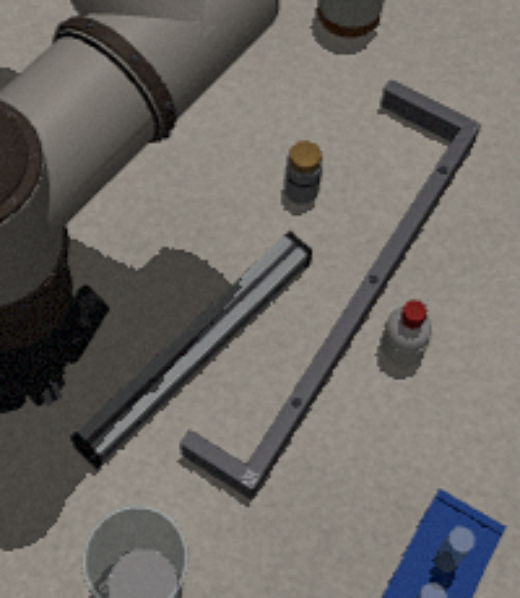

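```bash
python3 -m creep '[[[0,-30,5],[0,0,0.06],-1],[[0,-56,5],[0,0,0.06],-1],[[20,-56,5],[0,0,0.06],-1],[[40,-54,5],[0,0,0.06],-1],[[55,-53,5],[0,0,0.06],-1],[[55,-53,5],[0,0,0.06],-1],[[55,-53,5],[0,0,0.06],-1]]'; python3 look.py side d1
```

```text
clock: 8.7
position: [641.1, -236.9, 14.0]
ee_rot: [0.53, 0.468, -0.468, -0.53]
contact_force: [0.5, -0.3, 0.2]
gripper_width: 0.2
t 8.7 pos [ 641.1 -236.9   14. ] bay [-107.3 -266.5] F [ 0.5 -0.3  0.2] w 0.2
x [0.124 0.992 0.   ] ang 1.446
y [ 0. -0. -1.] ang -0.019
z [-0.992  0.124 -0.   ] ang 3.017
side bar px 537 size [244.2  27.5] phi 0.204 ctr [ -89.7 -113.2] left [-65.    6.3] right [-114.5 -232.8] | corners bay [[-127.9000015258789, -230.0], [-101.0, -235.60000610351562], [-51.599998474121094, 3.5], [-78.5, 9.100000381469727]]
 world ctr [646.7 -82.7] left [662.   38.4] right [ 631.3 -203.8] u [0.126 0.992]
```

View pics/d1.png

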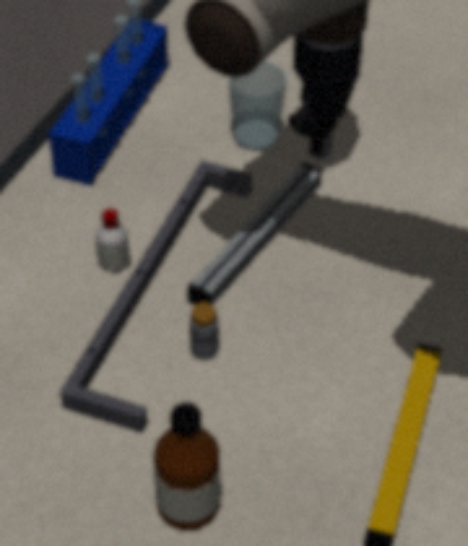

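```bash
python3 look.py scene s8
python3 - <<'E'
from h import *
for n in ('scene','side'):
    p,d=arm.get_image(n);np.savez(f'/tmp/{n}1.npz',p=p,d=d)
E
sed 's/0.npz/1.npz/' bay.py > bay1.py; python3 bay1.py | grep -v -e beak -e cam; python3 m.py | head -0
```

```text
t 8.75 pos [ 640.1 -236.8   13.9] bay [-108.2 -266.4] F [-0.3 -0.6  0.5] w -0.0
x [0.124 0.992 0.   ] ang 1.446
y [-0.001  0.    -1.   ] ang 2.75
z [-0.992  0.124  0.001] ang 3.017
scene bar px 1263 size [239.3  26.6] phi 0.201 ctr [ -80.1 -116.7] left [-56.1   0.5] right [-104.  -233.9] | corners bay [[-117.0, -231.3000030517578], [-91.0, -236.60000610351562], [-43.099998474121094, -2.200000047683716], [-69.0999984741211, 3.0999999046325684]]
 world ctr [656.6 -85.4] left [671.3  33.3] right [ 641.9 -204.1] u [0.123 0.992]
 yaw 0.0789 strip mid 735.6 pct [728.8 742.4] all a [656.4 742.6] b [-213.2 -212.5  156.7  157.7]
  wall 1 155 [143.4 150.6 157.7] out to 654.9
  wall -1 156 [-213.4 -206.6 -199.9] out to 680.1
  origin [728.1  36.1] span 343.1 (345)
  post 82 58.7 ((638.1907958984375, 82.67997741699219), 14.304584503173828) bay: -85.92678154072684 53.561345451673525
   reag 909 x [537. 590.] y [236. 280.] z 143.0
   drop 273 x [765. 797.] y [-2. 24.] z 78.0
 yaw 0.082 strip mid 734.3 pct [727.3 741.2] all a [653.5 741.5] b [-215.9 -214.3  157.1  158.1]
  wall 1 114 [143.9 150.8 158. ] out to 653.3
  wall -1 54 [-216.  -207.1 -198.2] out to 678.0
  origin [726.6  38.4] span 343.9 (345)
  post 84 58.6 ((631.856201171875, 89.44590759277344), 16.818777084350586) bay: -90.28110701848983 58.607058040125
   reag 833 x [529. 583.] y [251. 298.] z 145.0
   drop 158 x [761. 793.] y [ 5. 34.] z 82.0Exception ignored on flushing sys.stdout:
BrokenPipeError: [Errno 32] Broken pipe
```

View pics/s8.png

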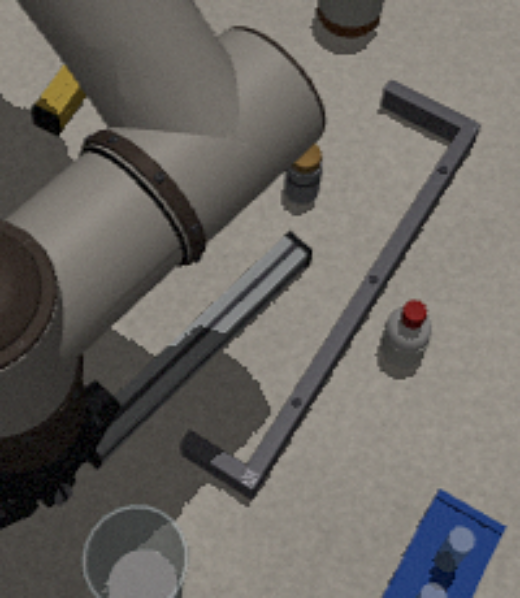

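Run:
```python
from h import *
from plan import *
for n,t in (('side','d2'),('scene','s9')):
    p=np.load(f'/tmp/{n}1.npz')['p'][:,:,::-1].copy()
    x0,y0,x1,y1=(200,120,340,240) if n=='side' else (220,200,360,330)
    S=5;c=cv2.resize(p[y0:y1,x0:x1],None,fx=S,fy=S,interpolation=cv2.INTER_CUBIC)
    c=np.clip(c.astype(float)*1.5,0,255).astype(np.uint8)
    def poly(B,z,col):
        q=proj(n,[[*b2w(*b),z] for b in B]);q=((q+.5-[x0,y0])*S).astype(int);cv2.polylines(c,[q],True,col,1)
    poly([[-117,-231.3],[-91,-236.6],[-43.1,-2.2],[-69.1,3.1]],25,(0,0,255))
    poly([[0,165],[0,-180],[14,-180],[14,165]],28,(0,255,0))
    poly([[-90+15*np.cos(a),54+15*np.sin(a)] for a in np.linspace(0,6.2,20)],60,(255,255,0))
    poly([[-90+15*np.cos(a),54+15*np.sin(a)] for a in np.linspace(0,6.2,20)],0,(255,0,255))
    cv2.imwrite(f'pics/{t}.png',c[:600,:800])
```

```text
(no output)
```

View pics/d2.png

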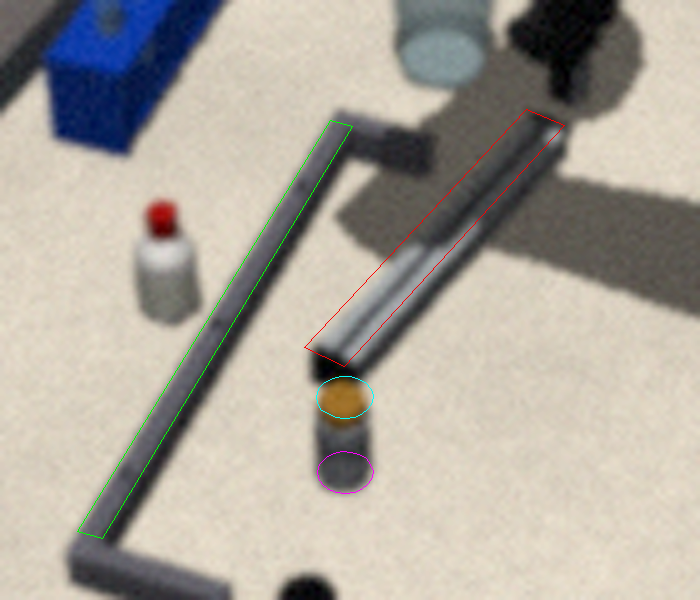

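View pics/s9.png

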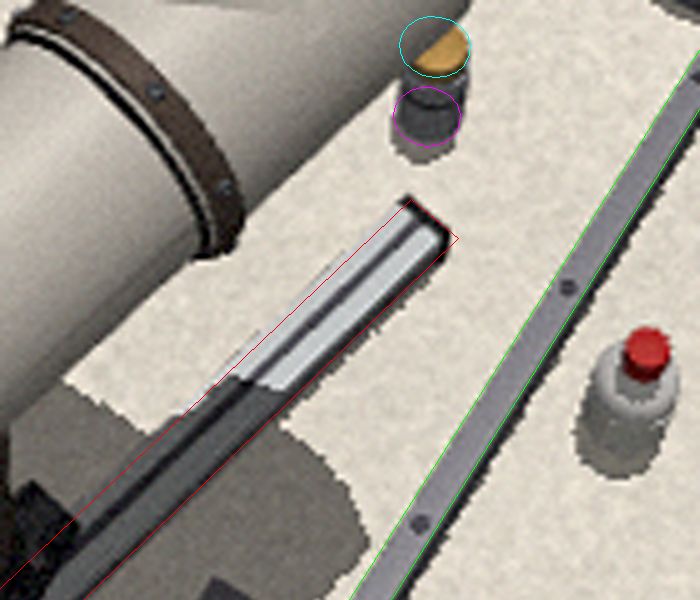

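```bash
sed -i 's/m=(z>20)/m=(z>22)/' look.py; python3 -m creep '[[[1,6,0],[0,0,0],-1],[[2,12,0],[0,0,0],-1],[[2,18,0],[0,0,0],-1],[[3,24,0],[0,0,0],-1],[[4,30,0],[0,0,0],-1],[[5,36,0],[0,0,0],-1],[[5,42,0],[0,0,0],-1],[[6,48,0],[0,0,0],-1],[[7,54,0],[0,0,0],-1],[[8,60,0],[0,0,0],-1],[[8,66,0],[0,0,0],-1],[[8,66,0],[0,0,0],-1]]'; python3 look.py scene s10; python3 look.py side d3
```

```text
clock: 9.9
position: [648.4, -169.4, 14.3]
ee_rot: [-0.53, -0.468, 0.468, 0.53]
contact_force: [-0.7, 0.3, -0.7]
gripper_width: -0.2
t 9.9 pos [ 648.4 -169.4   14.3] bay [ -94.8 -199.8] F [-0.7  0.3 -0.7] w -0.2
x [0.123 0.992 0.   ] ang 1.448
y [ 0.  0. -1.] ang 1.393
z [-0.992  0.123 -0.   ] ang 3.018
scene bar px 1015 size [232.7  25.2] phi 0.183 ctr [-72.7 -65.3] left [-51.5  49.1] right [ -93.8 -179.8] | corners bay [[-106.19999694824219, -177.5], [-81.4000015258789, -182.0], [-39.20000076293945, 46.79999923706055], [-63.900001525878906, 51.400001525878906]]
 world ctr [659.9 -33.6] left [672.1  82.1] right [ 647.8 -149.3] u [0.105 0.995]
t 9.95 pos [ 648.3 -169.8   14.2] bay [ -94.9 -200.2] F [-0.3 -0.7 -0.2] w -0.0
x [0.123 0.992 0.   ] ang 1.447
y [-0.  0. -1.] ang 1.863
z [-0.992  0.123  0.   ] ang 3.018
side bar px 534 size [254.2  28. ] phi 0.174 ctr [-82.8 -71.2] left [-60.8  54. ] right [-104.7 -196.4] | corners bay [[-118.5, -194.0], [-90.9000015258789, -198.8000030517578], [-47.0, 51.599998474121094], [-74.5999984741211, 56.400001525878906]]
 world ctr [650.3 -40.2] left [662.4  86.3] right [ 638.2 -166.8] u [0.095 0.995]
```

View pics/d3.png

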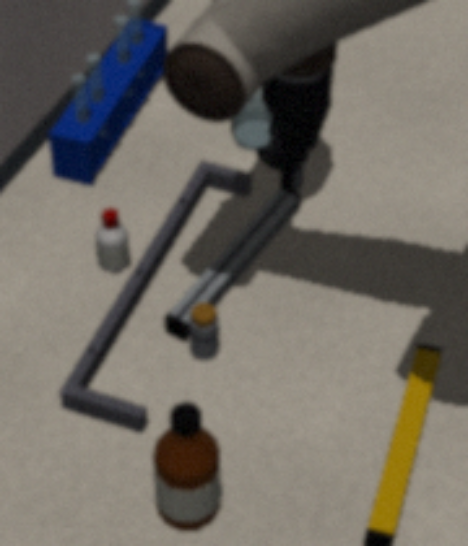

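View pics/s10.png

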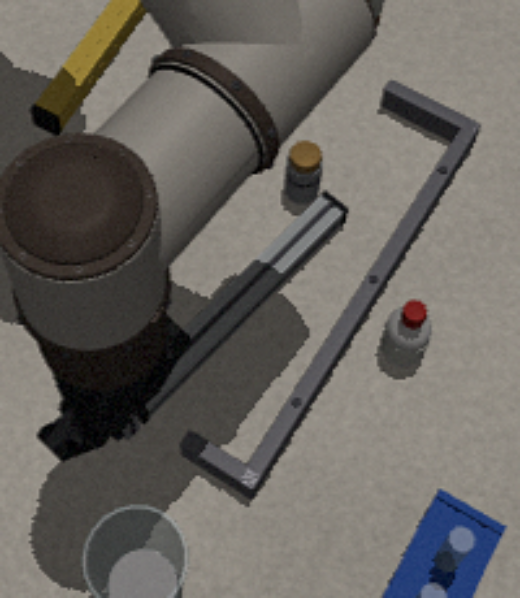

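```bash
python3 -m creep '[[[-2,-6,0],[0,0,-0.03],-1],[[-5,-4,0],[0,0,-0.03],-1],[[-5,2,0],[0,0,-0.03],-1],[[-4,8,0],[0,0,-0.03],-1],[[-4,14,0],[0,0,-0.03],-1],[[-3,20,0],[0,0,-0.03],-1],[[-2,26,0],[0,0,-0.03],-1],[[-1,32,0],[0,0,-0.03],-1],[[0,38,0],[0,0,-0.03],-1],[[1,44,0],[0,0,-0.03],-1],[[1,44,0],[0,0,-0.03],-1]]'; python3 look.py scene s11; python3 look.py side d4
```

```text
clock: 10.92
position: [649.7, -125.3, 14.4]
ee_rot: [0.537, 0.461, -0.46, -0.537]
contact_force: [-0.5, -0.8, 1.1]
gripper_width: 0.0
t 10.92 pos [ 649.7 -125.3   14.4] bay [ -90.1 -156. ] F [-0.5 -0.8  1.1] w 0.0
x [0.152 0.988 0.   ] ang 1.418
y [ 0.  0. -1.] ang 0.505
z [-0.988  0.152 -0.   ] ang 2.989
scene bar px 1027 size [240.7  25.5] phi 0.174 ctr [-63. -26.] left [-42.1  92.5] right [ -83.8 -144.6] | corners bay [[-96.4000015258789, -142.39999389648438], [-71.30000305175781, -146.8000030517578], [-29.5, 90.30000305175781], [-54.599998474121094, 94.69999694824219]]
 world ctr [666.6   6.3] left [678.1 126.1] right [ 655.  -113.5] u [0.096 0.995]
t 10.97 pos [ 649.6 -125.8   14.4] bay [ -90.2 -156.4] F [-0.8 -0.2 -0.4] w -0.1
x [0.153 0.988 0.   ] ang 1.418
y [ 0.  0. -1.] ang 0.477
z [-0.988  0.153 -0.   ] ang 2.988
side bar px 568 size [257.9  26.9] phi 0.174 ctr [-73.2 -32.3] left [-50.8  94.7] right [ -95.5 -159.2] | corners bay [[-108.80000305175781, -156.89999389648438], [-82.30000305175781, -161.60000610351562], [-37.599998474121094, 92.4000015258789], [-64.0999984741211, 97.0999984741211]]
 world ctr [656.8  -0.7] left [669.2 127.7] right [ 644.5 -129. ] u [0.096 0.995]
```

View pics/s11.png

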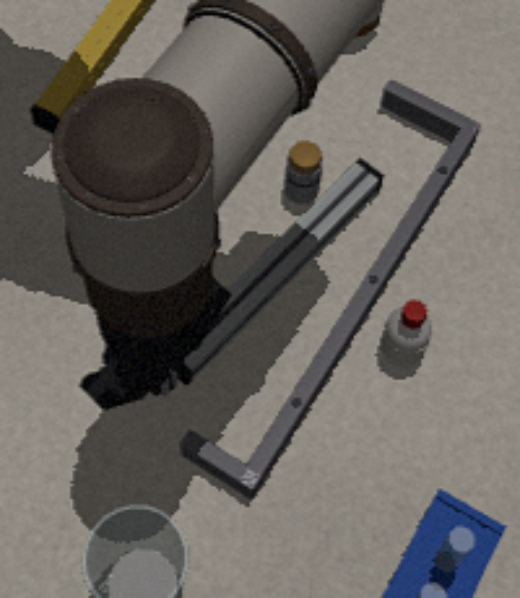

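View pics/d4.png

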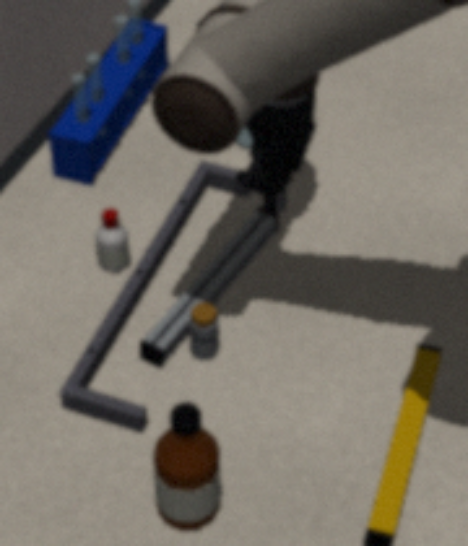

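```bash
python3 -m creep '[[[1,6,0],[0,0,0],-1],[[1,12,0],[0,0,0],-1],[[2,18,0],[0,0,0],-1],[[3,24,0],[0,0,0],-1],[[3,30,0],[0,0,0],-1],[[4,36,0],[0,0,0],-1],[[5,42,0],[0,0,0],-1],[[5,48,0],[0,0,0],-1],[[6,54,0],[0,0,0],-1],[[6,54,0],[0,0,0],-1]]'; python3 look.py scene s12; python3 look.py side d5
```

```text
clock: 11.85
position: [655.6, -71.4, 14.4]
ee_rot: [0.537, 0.461, -0.46, -0.537]
contact_force: [0.1, -0.1, 0.4]
gripper_width: -0.0
t 11.85 pos [655.6 -71.4  14.4] bay [ -79.9 -102.6] F [ 0.1 -0.1  0.4] w -0.0
x [0.152 0.988 0.   ] ang 1.418
y [ 0.001  0.    -1.   ] ang 0.439
z [-0.988  0.152 -0.   ] ang 2.989
scene bar px 977 size [242.   25.3] phi 0.184 ctr [-51.2  25.8] left [-29.  144.8] right [-73.4 -93.2] | corners bay [[-85.80000305175781, -90.80000305175781], [-61.0, -95.5], [-16.600000381469727, 142.39999389648438], [-41.400001525878906, 147.10000610351562]]
 world ctr [674.3  58.9] left [687.1 179.3] right [661.4 -61.4] u [0.106 0.994]
t 11.9 pos [655.5 -71.8  14.4] bay [ -80.1 -103.1] F [-0.4  0.5  0.8] w 0.0
x [0.153 0.988 0.   ] ang 1.418
y [ 0.  0. -1.] ang 0.499
z [-0.988  0.153 -0.   ] ang 2.988
side bar px 609 size [257.8  27.3] phi 0.192 ctr [-61.8  21.7] left [-37.2 148.3] right [ -86.4 -104.8] | corners bay [[-99.80000305175781, -102.19999694824219], [-73.0, -107.4000015258789], [-23.899999618530273, 145.6999969482422], [-50.599998474121094, 150.89999389648438]]
 world ctr [664.   54.1] left [678.6 182.1] right [649.4 -74. ] u [0.114 0.994]
```

View pics/s12.png

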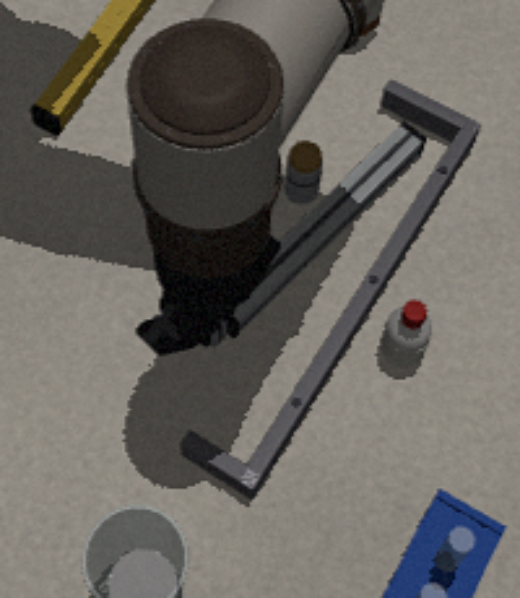

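View pics/d5.png

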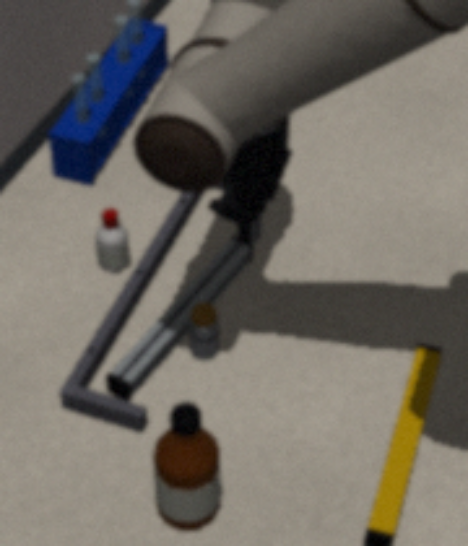

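```bash
python3 -m creep '[[[1,5,0],[0,0,0],-1],[[1,10,0],[0,0,0],-1],[[1,10,0],[0,0,0],-1],[[-2,-8,0],[0,0,0],-1],[[-30,-6,0],[0,0,0.1],-1],[[-52,-4,0],[0,0,0.1],-1],[[-52,30,0],[0,0,0.16],-1],[[-50,58,0],[0,0,0.2],-1],[[-48,80,0],[0,0,0.2],-1],[[-48,80,0],[0,0,0.2],-1],[[-48,80,0],[0,0,0.2],-1]]'; python3 look.py scene s13; python3 look.py side d6
```

```text
clock: 12.87
position: [607.5, 8.5, 14.5]
ee_rot: [0.488, 0.512, -0.512, -0.488]
contact_force: [0.4, -0.7, -0.1]
gripper_width: 0.2
t 12.87 pos [607.5   8.5  14.5] bay [-121.7  -19.3] F [ 0.4 -0.7 -0.1] w 0.2
x [-0.048  0.999  0.   ] ang 1.619
y [ 0.  0. -1.] ang 0.445
z [-0.999 -0.048 -0.   ] ang -3.094
scene bar px 1169 size [240.2  25.4] phi 0.193 ctr [-49.5  35.9] left [-26.4 153.8] right [-72.5 -81.9] | corners bay [[-85.0, -79.5], [-60.0, -84.4000015258789], [-14.0, 151.39999389648438], [-38.900001525878906, 156.1999969482422]]
 world ctr [675.2  69.2] left [689.  188.5] right [661.4 -50.1] u [0.115 0.993]
t 12.92 pos [607.2   7.5  14.3] bay [-122.1  -20.2] F [-0.3 -1.1 -0.1] w 0.3
x [-0.046  0.999  0.   ] ang 1.617
y [-0.  0. -1.] ang 2.1
z [-0.999 -0.046  0.   ] ang -3.095
side bar px 482 size [191.7  26.5] phi 0.194 ctr [-52.9  63.4] left [-34.4 157.5] right [-71.4 -30.6] | corners bay [[-84.4000015258789, -28.100000381469727], [-58.400001525878906, -33.20000076293945], [-21.399999618530273, 154.89999389648438], [-47.400001525878906, 160.0]]
 world ctr [669.6  96.3] left [680.7 191.5] right [658.5   1.1] u [0.116 0.993]
```

View pics/s13.png

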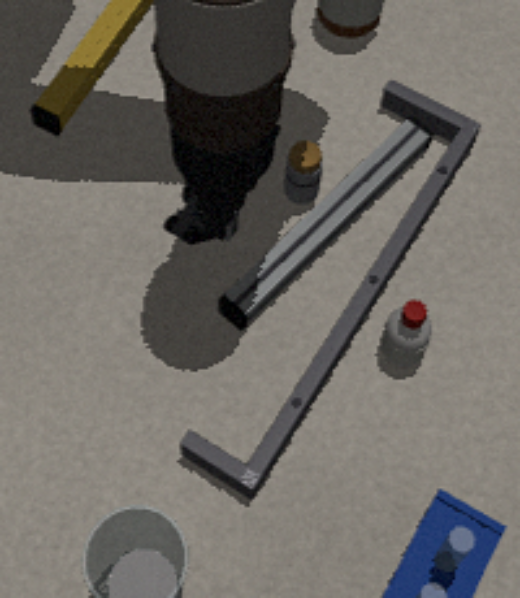

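View pics/d6.png

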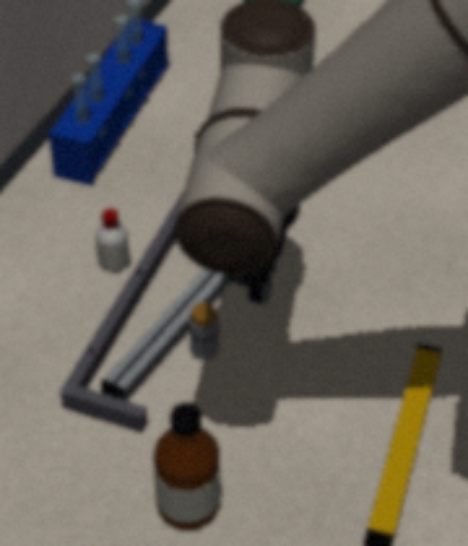

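```bash
python3 -m creep '[[[8,1,0],[0,0,0.03],-1],[[16,1,0],[0,0,0.03],-1],[[24,2,0],[0,0,0.03],-1],[[30,2,0],[0,0,0.03],-1],[[36,3,0],[0,0,0.03],-1],[[42,3,0],[0,0,0.03],-1],[[48,4,0],[0,0,0.03],-1],[[54,4,0],[0,0,0.03],-1],[[60,5,0],[0,0,0.03],-1],[[62,5,0],[0,0,0.03],-1],[[62,5,0],[0,0,0.03],-1]]'; python3 look.py scene s14; python3 look.py side d7
```

```text
clock: 13.88
position: [670.0, 12.5, 14.2]
ee_rot: [0.481, 0.519, -0.518, -0.481]
contact_force: [-0.4, 1.1, 0.0]
gripper_width: 0.0
t 13.88 pos [670.   12.5  14.2] bay [-59.  -20.2] F [-0.4  1.1  0. ] w 0.0
x [-0.076  0.997  0.   ] ang 1.647
y [ 0.001  0.    -1.   ] ang 0.216
z [-0.997 -0.076 -0.001] ang -3.066
scene bar px 1173 size [241.1  29.5] phi 0.011 ctr [-32.7  40.2] left [-31.4 160.8] right [-34.  -80.3] | corners bay [[-48.79999923706055, -80.0999984741211], [-19.299999237060547, -80.5], [-16.600000381469727, 160.60000610351562], [-46.099998474121094, 160.89999389648438]]
 world ctr [691.6  74.8] left [683.5 195. ] right [699.6 -45.5] u [-0.067  0.998]
t 13.93 pos [669.6  12.4  14.3] bay [-59.4 -20.2] F [ 0.4 -0.1 -0. ] w 0.2
x [-0.076  0.997  0.   ] ang 1.647
y [ 0.001  0.    -1.   ] ang 0.28
z [-0.997 -0.076 -0.001] ang -3.066
side bar px 490 size [187.8  45.3] phi 0.049 ctr [-45.8  72.2] left [-41.2 166. ] right [-50.5 -21.5] | corners bay [[-73.0999984741211, -20.399999618530273], [-27.799999237060547, -22.600000381469727], [-18.600000381469727, 164.89999389648438], [-63.79999923706055, 167.10000610351562]]
 world ctr [676.  105.7] left [673.3 199.5] right [678.7  11.8] u [-0.029  1.   ]
```

View pics/s14.png

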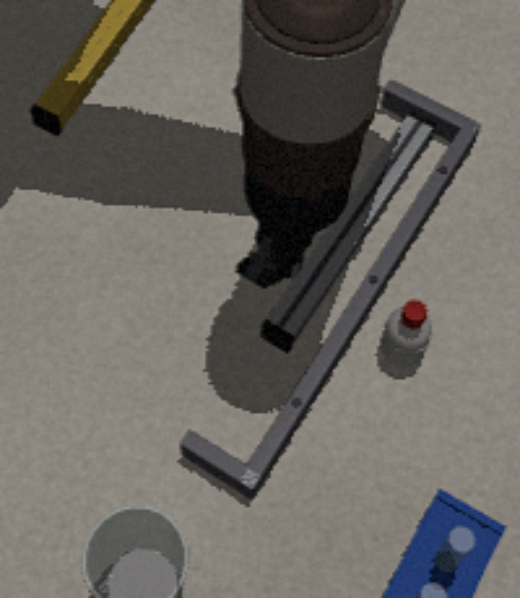

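```bash
python3 -m creep '[[[-15,-1,0],[0,0,0],-1],[[-25,-2,25],[0,0,0],-1],[[-29,0,60],[0,0,0],-1],[[-29,20,90],[0,0,0],-1],[[-29,55,90],[0,0,0],-1],[[-29,95,90],[0,0,0],-1],[[-29,136,90],[0,0,0],-1],[[-29,136,90],[0,0,0],-1],[[-29,136,60],[0,0,0],-1],[[-29,136,30],[0,0,0],-1],[[-29,136,0],[0,0,0],-1],[[-29,136,-1],[0,0,0],-1]]'; python3 look.py scene s15; python3 look.py side d8
```

```text
clock: 14.98
position: [635.6, 146.7, 7.2]
ee_rot: [-0.479, -0.515, 0.522, 0.483]
contact_force: [-1.5, -0.3, -1.9]
gripper_width: 0.1
t 14.98 pos [635.6 146.7   7.2] bay [-82.9 116.3] F [-1.5 -0.3 -1.9] w 0.1
x [-0.075  0.997 -0.003] ang 1.645
y [-0.011 -0.004 -1.   ] ang -2.808
z [-0.997 -0.075  0.012] ang -3.067
scene bar px 1193 size [250.   28.2] phi 0.008 ctr [-29.2  44.3] left [-28.2 169.3] right [-30.2 -80.7] | corners bay [[-44.29999923706055, -80.5999984741211], [-16.100000381469727, -80.80000305175781], [-14.100000381469727, 169.1999969482422], [-42.29999923706055, 169.39999389648438]]
 world ctr [694.8  79.1] left [686.  203.8] right [703.5 -45.6] u [-0.07   0.998]
t 15.03 pos [637.6 147.1  10. ] bay [-80.9 116.6] F [-0.1 -0.2  0.7] w -0.1
x [-0.076  0.997 -0.003] ang 1.646
y [-0.007 -0.003 -1.   ] ang -2.727
z [-0.997 -0.075  0.007] ang -3.066
side bar px 82 size [30.6 25.1] phi 0.063 ctr [-37.1 153.1] left [-36.1 168.3] right [-38.  137.8] | corners bay [[-50.5, 138.60000610351562], [-25.5, 137.0], [-23.600000381469727, 167.5], [-48.599998474121094, 169.10000610351562]]
 world ctr [678.4 186.9] left [678.2 202.2] right [678.6 171.7] u [-0.015  1.   ]
```

View pics/s15.png

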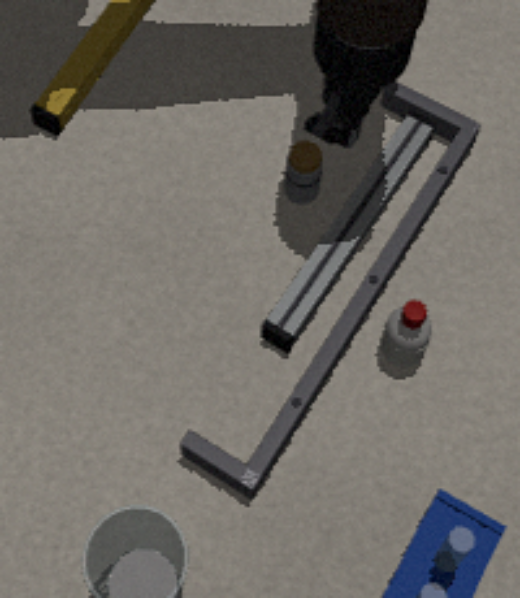

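View pics/d8.png

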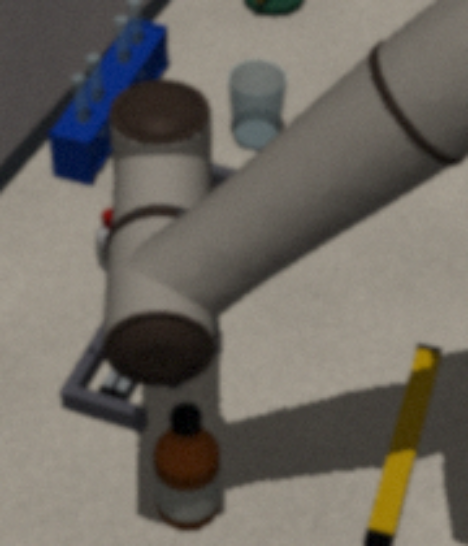

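```bash
python3 -m creep '[[[8,1,3],[0,0,0],-1],[[16,1,4],[0,0,0],-1],[[22,2,4],[0,0,0],-1],[[26,2,4],[0,0,0],-1],[[30,2,4],[0,0,-0.02],-1],[[34,3,4],[0,0,-0.04],-1],[[38,3,4],[0,0,-0.07],-1],[[41,3,4],[0,0,-0.09],-1],[[41,3,4],[0,0,-0.09],-1]]'; python3 look.py scene s16
```

```text
clock: 15.83
position: [680.4, 150.5, 16.9]
ee_rot: [-0.504, -0.495, 0.497, 0.504]
contact_force: [-3.3, -1.8, 3.1]
gripper_width: 0.1
t 15.83 pos [680.4 150.5  16.9] bay [-38.  116.6] F [-3.3 -1.8  3.1] w 0.1
x [ 0.016  1.    -0.001] ang 1.555
y [-0.003 -0.001 -1.   ] ang -2.71
z [-1.     0.016  0.003] ang 3.126
scene bar px 1246 size [241.2  33.9] phi 0.019 ctr [-12.  38.] left [ -9.7 158.6] right [-14.3 -82.6] | corners bay [[-31.200000762939453, -82.30000305175781], [2.700000047683716, -83.0], [7.199999809265137, 158.1999969482422], [-26.600000381469727, 158.89999389648438]]
 world ctr [712.4  74.1] left [705.3 194.5] right [719.5 -46.3] u [-0.059  0.998]
```

View pics/s16.png

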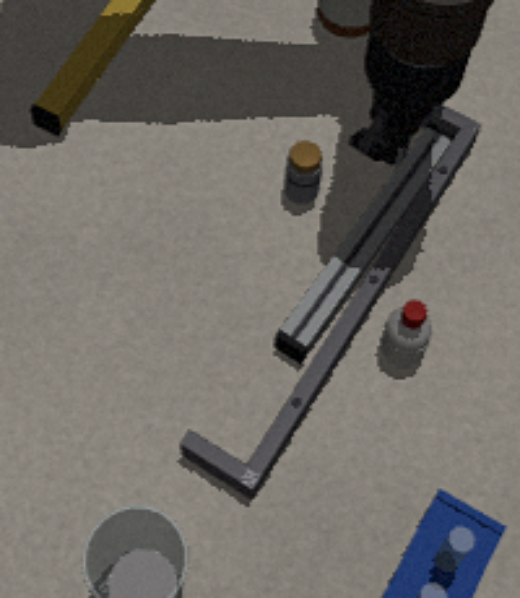

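```bash
python3 -m creep '[[[-14,-1,0],[0,0,0.09],-1],[[-16,-1,35],[0,0,0.09],-1],[[-18,-10,70],[0,0,0.09],-1],[[-22,-40,80],[0,0,0.09],-1],[[-28,-80,80],[0,0,0.09],-1],[[-28,-121,80],[0,0,0.09],-1],[[-28,-121,80],[0,0,0.09],-1],[[-28,-121,50],[0,0,0.09],-1],[[-28,-121,20],[0,0,0.09],-1],[[-28,-121,-3],[0,0,0.09],-1],[[-28,-121,-3],[0,0,0.09],-1]]';  python3 look.py scene s17; python3 look.py side d9
```

```text
clock: 16.8
position: [650.3, 29.5, 9.0]
ee_rot: [-0.479, -0.516, 0.52, 0.483]
contact_force: [-0.7, -0.3, -0.6]
gripper_width: -0.3
t 16.8 pos [650.3  29.5   9. ] bay [-77.4  -1.7] F [-0.7 -0.3 -0.6] w -0.3
x [-0.074  0.997 -0.001] ang 1.645
y [-0.008 -0.001 -1.   ] ang -2.986
z [-0.997 -0.074  0.008] ang -3.067
scene bar px 1253 size [241.   30.5] phi 0.042 ctr [-11.2  37.5] left [ -6.1 157.9] right [-16.3 -82.9] | corners bay [[-31.5, -82.30000305175781], [-1.0, -83.5999984741211], [9.100000381469727, 157.3000030517578], [-21.399999618530273, 158.60000610351562]]
 world ctr [713.2  73.7] left [708.9 194.2] right [717.5 -46.7] u [-0.036  0.999]
t 16.85 pos [652.1  29.8  11.8] bay [-75.5  -1.5] F [-0.1 -0.3  1. ] w -0.1
x [-0.076  0.997 -0.001] ang 1.646
y [-0.004 -0.001 -1.   ] ang -2.851
z [-0.997 -0.076  0.004] ang -3.066
side bar px 559 size [174.   38.6] phi 0.044 ctr [-14.7  80.2] left [-10.9 167.1] right [-18.6  -6.7] | corners bay [[-37.79999923706055, -5.800000190734863], [0.699999988079071, -7.5], [8.399999618530273, 166.3000030517578], [-30.200000762939453, 168.0]]
 world ctr [706.4 116. ] left [703.4 203. ] right [709.3  29.1] u [-0.034  0.999]
```

View pics/s17.png

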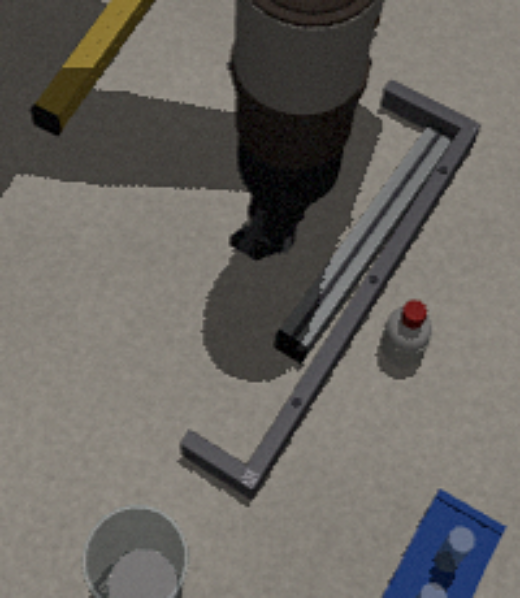

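```bash
python3 -m creep '[[[8,-3,0],[0,0,0],-1],[[16,-6,0],[0,0,0],-1],[[22,-6,0],[0,0,0],-1],[[26,-6,0],[0,0,0],-1],[[30,-5,0],[0,0,0],-1],[[33,-5,0],[0,0,0],-1],[[36,-5,0],[0,0,0],-1],[[38,-5,0],[0,0,0],-1],[[38,-5,0],[0,0,0],-1]]';  python3 look.py scene s18
```

```text
clock: 17.65
position: [691.5, 25.3, 14.2]
ee_rot: [0.481, 0.519, -0.519, -0.481]
contact_force: [0.2, 0.0, 0.1]
gripper_width: 0.0
t 17.65 pos [691.5  25.3  14.2] bay [-36.6  -9.1] F [0.2 0.  0.1] w 0.0
x [-0.076  0.997 -0.   ] ang 1.647
y [ 0. -0. -1.] ang -0.236
z [-0.997 -0.076 -0.   ] ang -3.066
scene bar px 1308 size [250.8  30.7] phi 0.003 ctr [-9.5 42.7] left [ -9.1 168.1] right [ -9.8 -82.7] | corners bay [[-25.100000381469727, -82.5999984741211], [5.5, -82.69999694824219], [6.199999809265137, 168.0], [-24.5, 168.10000610351562]]
 world ctr [714.5  79. ] left [705.1 204.1] right [724. -46.] u [-0.075  0.997]
```

View pics/s18.png

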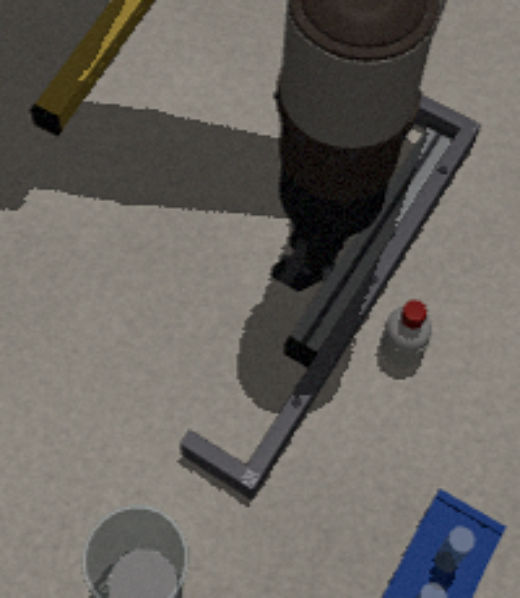

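```bash
python3 -m creep '[[[1,0,0],[0,0,0],-1],[[2,0,0],[0,0,0],-1],[[2,0,0],[0,0,0],-1]]'; python3 -m creep '[[[1,0,0],[0,0,0],-1],[[1,0,0],[0,0,0],-1]]'
```

```text
clock: 17.95
position: [692.0, 25.2, 14.1]
ee_rot: [-0.48, -0.518, 0.519, 0.481]
contact_force: [-4.1, 0.3, 1.1]
gripper_width: 0.1
clock: 18.12
position: [692.1, 25.2, 14.1]
ee_rot: [-0.48, -0.517, 0.52, 0.482]
contact_force: [-6.8, 1.8, 4.2]
gripper_width: -0.1
```

```bash
python3 -m creep '[[[-15,-1,0],[0,0,0],-1],[[-18,-10,30],[0,0,0],-1],[[-10,-50,45],[0,0,0],-1],[[10,-90,45],[0,0,0],-1],[[29,-114,45],[0,0,0],-1],[[29,-114,45],[0,0,0],-1],[[29,-114,20],[0,0,0],-1],[[29,-114,0],[0,0,0],-1],[[29,-114,0],[0,0,0],-1]]';  python3 look.py scene s19; python3 look.py side d10
```

```text
clock: 18.87
position: [720.4, -88.9, 9.2]
ee_rot: [-0.479, -0.517, 0.52, 0.483]
contact_force: [0.8, -0.2, -1.4]
gripper_width: -0.2
t 18.87 pos [720.4 -88.9   9.2] bay [ -16.7 -125.2] F [ 0.8 -0.2 -1.4] w -0.2
x [-0.074  0.997  0.001] ang 1.645
y [-0.007  0.001 -1.   ] ang 3.062
z [-0.997 -0.074  0.007] ang -3.068
scene bar px 738 size [208.8  24.6] phi 0.001 ctr [-6.6 62.6] left [ -6.5 166.9] right [ -6.7 -41.8] | corners bay [[-19.0, -41.79999923706055], [5.599999904632568, -41.79999923706055], [5.800000190734863, 166.89999389648438], [-18.799999237060547, 167.0]]
 world ctr [715.8  99.1] left [707.8 203.1] right [723.9  -5. ] u [-0.077  0.997]
t 18.92 pos [721.8 -88.9  11.5] bay [ -15.3 -125.3] F [ 0.8 -0.4 -0.1] w 0.5
x [-0.075  0.997  0.   ] ang 1.646
y [-0.005 -0.    -1.   ] ang -3.09
z [-0.997 -0.075  0.005] ang -3.066
side bar px 751 size [258.2  32.1] phi 0.001 ctr [-14.6  39.2] left [-14.4 168.3] right [-14.7 -89.9] | corners bay [[-30.799999237060547, -89.80000305175781], [1.2999999523162842, -89.9000015258789], [1.7000000476837158, 168.3000030517578], [-30.399999618530273, 168.3000030517578]]
 world ctr [709.7  75.2] left [699.9 203.9] right [719.6 -53.5] u [-0.077  0.997]
```

View pics/s19.png

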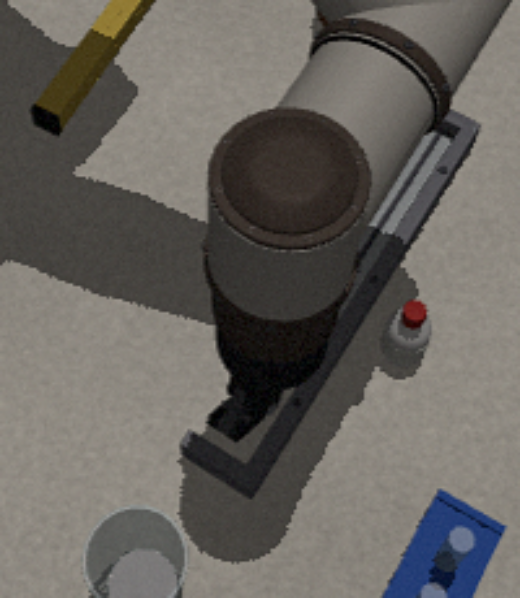

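View pics/d10.png

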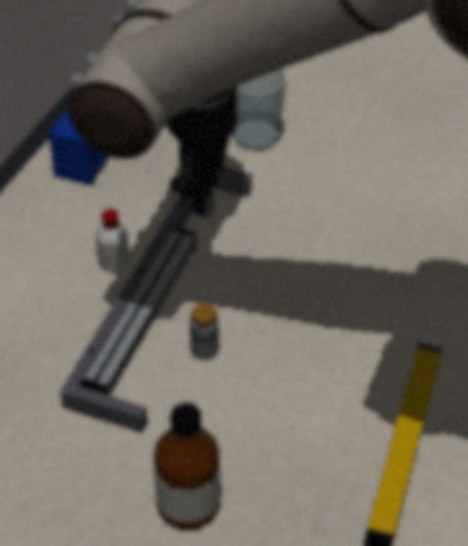

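```bash
python3 -m creep '[[[0,8,0],[0,0,0],-1],[[-1,16,0],[0,0,0],-1],[[-2,23,0],[0,0,0],-1],[[-2,27,0],[0,0,0],-1],[[-2,30,0],[0,0,0],-1],[[-2,33,0],[0,0,0],-1],[[-2,33,0],[0,0,0],-1]]'; python3 -m creep '[[[0,1,0],[0,0,0],-1],[[0,2,0],[0,0,0],-1],[[0,2,0],[0,0,0],-1]]'; python3 -m creep '[[[0,1,0],[0,0,0],-1],[[0,2,0],[0,0,0],-1],[[0,2,0],[0,0,0],-1]]'; python3 look.py scene s20
```

```text
clock: 19.55
position: [721.5, -55.2, 14.9]
ee_rot: [0.481, 0.519, -0.519, -0.48]
contact_force: [-0.7, 1.4, 0.3]
gripper_width: 0.1
clock: 19.8
position: [721.4, -54.2, 14.6]
ee_rot: [-0.481, -0.519, 0.519, 0.481]
contact_force: [0.6, -2.3, 0.9]
gripper_width: -0.2
clock: 20.05
position: [721.2, -52.1, 14.6]
ee_rot: [-0.481, -0.518, 0.519, 0.481]
contact_force: [-0.3, -2.2, 2.7]
gripper_width: -0.1
t 20.05 pos [721.2 -52.1  14.6] bay [-13.  -88.6] F [-0.3 -2.2  2.7] w -0.1
x [-0.076  0.997 -0.   ] ang 1.646
y [-0. -0. -1.] ang -1.752
z [-0.997 -0.076  0.   ] ang -3.066
scene bar px 499 size [ 27.  154.4] phi -0.032 ctr [-6.  90.7] left [ -8.4 167.9] right [-3.5 13.6] | corners bay [[-21.899999618530273, 167.5], [-17.0, 13.100000381469727], [9.899999618530273, 14.0], [5.099999904632568, 168.3000030517578]]
 world ctr [714.3 127.2] left [705.8 203.9] right [722.7  50.5] u [-0.109  0.994]
```

View pics/s20.png

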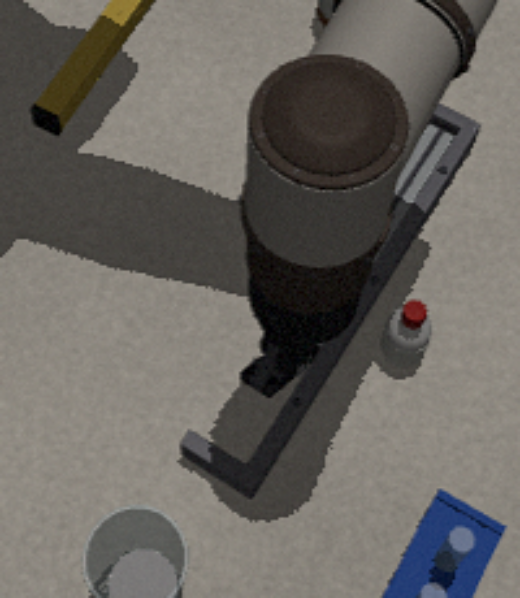

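Force about 2 N, which matches sliding friction so far; I'll keep pushing in small steps until it rises.

```bash
for i in 1 2; do python3 -m creep '[[[0,1,0],[0,0,0],-1],[[0,2,0],[0,0,0],-1],[[0,2,0],[0,0,0],-1]]'; done
```

```text
clock: 20.35
position: [721.1, -49.9, 14.5]
ee_rot: [-0.481, -0.518, 0.519, 0.481]
contact_force: [-0.8, -3.8, 3.4]
gripper_width: -0.4
clock: 20.6
position: [721.0, -49.4, 14.5]
ee_rot: [-0.481, -0.518, 0.519, 0.48]
contact_force: [-1.0, -7.6, 4.0]
gripper_width: -0.0
```

```bash
python3 -m creep '[[[0,-12,0],[0,0,0],-1],[[-1,-22,20],[0,0,0],-1],[[-20,-22,60],[0,0,0],-1],[[-60,-22,100],[0,0,0],-1],[[-100,-60,120],[0,0,0],-1],[[-140,-100,120],[0,0,0],-1],[[-170,-130,120],[0,0,0],-1],[[-170,-130,120],[0,0,0],-1],[[-170,-130,120],[0,0,0],-1]]'
cat > zoom.py <<'E'
import sys
from h import *
from plan import *
st()
for n,(x0,y0,x1,y1) in (('scene',(265,175,385,305)),('side',(205,130,305,260))):
    p,d=arm.get_image(n);np.savez(f'/tmp/{n}_{sys.argv[1]}.npz',p=p,d=d)
    c=cv2.resize(p[y0:y1,x0:x1,::-1],None,fx=4.5,fy=4.5,interpolation=cv2.INTER_CUBIC)
    cv2.imwrite(f'pics/z{n}_{sys.argv[1]}.png',np.clip(c*1.6,0,255).astype(np.uint8))
E
python3 zoom.py a
```

```text
clock: 21.35
position: [546.2, -180.2, 134.6]
ee_rot: [0.481, 0.517, -0.517, -0.483]
contact_force: [-0.3, 0.2, -0.3]
gripper_width: 0.1
t 21.35 pos [ 546.2 -180.2  134.6] bay [-197.5 -202.6] F [-0.3  0.2 -0.3] w 0.1
x [-0.071  0.997  0.002] ang 1.641
y [-0.002  0.002 -1.   ] ang 2.282
z [-0.998 -0.071  0.002] ang -3.071
```

View pics/zscene_a.png

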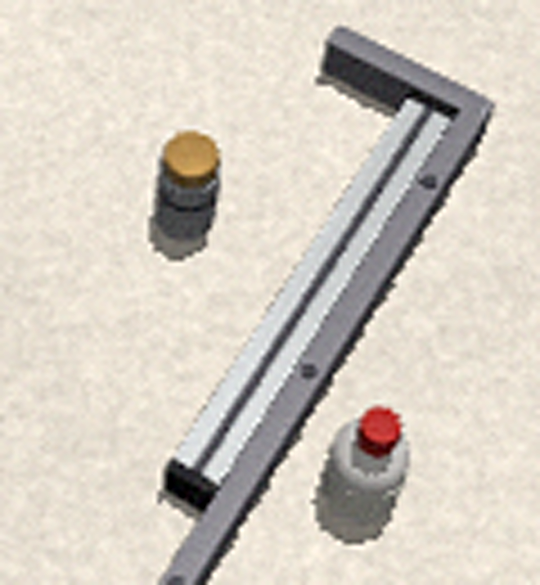

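View pics/zside_a.png

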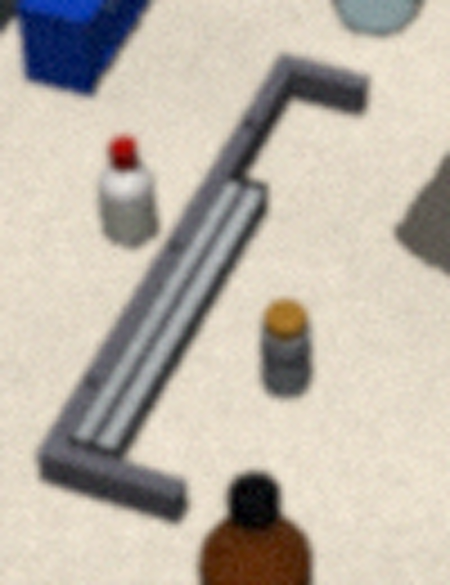

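```bash
python3 -m creep '[[[125,168,0],[0,0,0],-1],[[125,168,0],[0,0,0],-1],[[125,168,0],[0,0,0],-1],[[125,168,0],[0,0,0],-1],[[125,168,0],[0,0,0],-1],[[125,168,-40],[0,0,0],-1],[[125,168,-80],[0,0,0],-1],[[125,168,-121],[0,0,0],-1],[[125,168,-121],[0,0,0],-1],[[125,168,-121],[0,0,0],-1]]'; python3 -m creep '[[[5,0,0],[0,0,0.005],-1],[[10,0,0],[0,0,0.005],-1],[[15,0,0],[0,0,0.005],-1],[[18,0,0],[0,0,0.005],-1],[[20,0,0],[0,0,0.005],-1],[[20,0,0],[0,0,0.005],-1]]';python3 -m creep '[[[1,0,0],[0,0,0],-1],[[2,0,0],[0,0,0],-1],[[2,0,0],[0,0,0],-1]]'
```

```text
clock: 22.28
position: [675.1, -8.9, 10.1]
ee_rot: [-0.479, -0.517, 0.521, 0.482]
contact_force: [0.6, -0.1, 0.5]
gripper_width: -0.0
clock: 22.78
position: [694.9, -10.2, 14.7]
ee_rot: [-0.479, -0.519, 0.52, 0.48]
contact_force: [-5.9, 0.4, 3.4]
gripper_width: 0.1
clock: 23.03
position: [694.9, -10.4, 14.5]
ee_rot: [-0.478, -0.518, 0.521, 0.482]
contact_force: [-8.6, 1.0, 6.2]
gripper_width: -0.1
```

```bash
python3 -m creep '[[[-14,-1,0],[0,0,0],-1],[[-18,-1,35],[0,0,0],-1],[[-25,15,75],[0,0,0],-1],[[-36,50,85],[0,0,0],-1],[[-36,90,85],[0,0,0],-1],[[-36,130,85],[0,0,0],-1],[[-36,157,85],[0,0,0],-1],[[-36,157,85],[0,0,0],-1],[[-36,157,50],[0,0,0],-1],[[-36,157,15],[0,0,0],-1],[[-36,157,0],[0,0,0],-1],[[-36,157,0],[0,0,0],-1]]'; python3 -m creep '[[[5,0,0],[0,0,0],-1],[[10,0,0],[0,0,0],-1],[[15,0,0],[0,0,0],-1],[[18,0,0],[0,0,0],-1],[[20,0,0],[0,0,0],-1],[[20,0,0],[0,0,0],-1]]'
```

```text
clock: 24.03
position: [659.8, 145.7, 9.4]
ee_rot: [-0.479, -0.517, 0.522, 0.481]
contact_force: [-1.0, -0.9, -0.8]
gripper_width: -0.3
clock: 24.53
position: [682.5, 147.1, 14.1]
ee_rot: [0.48, 0.52, -0.52, -0.48]
contact_force: [-0.5, -0.8, 0.9]
gripper_width: 0.3
```

```bash
for i in 1 2; do python3 -m creep '[[[1,0,0],[0,0,0],-1],[[2,0,0],[0,0,0],-1],[[2,0,0],[0,0,0],-1]]'; done
```

```text
clock: 24.78
position: [682.5, 146.9, 13.3]
ee_rot: [-0.479, -0.519, 0.521, 0.48]
contact_force: [-5.4, 1.0, 3.8]
gripper_width: 0.1
clock: 25.03
position: [682.6, 146.8, 13.2]
ee_rot: [-0.478, -0.517, 0.522, 0.481]
contact_force: [-9.8, 0.5, 6.5]
gripper_width: 0.1
```

```bash
python3 -m creep '[[[-14,-1,0],[0,0,0],-1],[[-18,-1,35],[0,0,0],-1],[[-18,-10,75],[0,0,0],-1],[[0,-60,85],[0,0,0],-1],[[20,-130,85],[0,0,0],-1],[[39,-225,85],[0,0,0],-1],[[39,-225,85],[0,0,0],-1],[[39,-225,85],[0,0,0],-1],[[39,-225,85],[0,0,0],-1],[[39,-225,85],[0,0,0],-1]]'; python3 -m creep '[[[0,0,-35],[0,0,0],-1],[[0,0,-70],[0,0,0],-1],[[0,0,-85],[0,0,0],-1],[[0,0,-85],[0,0,0],-1],[[0,0,-85],[0,0,0],-1]]'; python3 -c "
from plan import *;st()"
```

```text
clock: 25.87
position: [726.0, -82.3, 98.0]
ee_rot: [0.481, 0.519, -0.518, -0.48]
contact_force: [-0.9, 0.6, -0.9]
gripper_width: 0.1
clock: 26.28
position: [725.1, -76.8, 12.6]
ee_rot: [-0.479, -0.52, 0.521, 0.479]
contact_force: [1.9, 0.0, -1.2]
gripper_width: 0.1
t 26.28 pos [725.1 -76.8  12.6] bay [ -11.  -113.5] F [ 1.9  0.  -1.2] w 0.1
x [-0.082  0.997 -0.   ] ang 1.653
y [-0.001 -0.    -1.   ] ang -2.783
z [-0.997 -0.082  0.001] ang -3.059
```

```bash
python3 -m creep '[[[-4,3,0],[0,0,0],-1],[[-4,9,0],[0,0,0],-1],[[-5,15,0],[0,0,0],-1],[[-5,20,0],[0,0,0],-1],[[-5,24,0],[0,0,0],-1],[[-5,26,0],[0,0,0],-1],[[-5,26,0],[0,0,0],-1]]'; for i in 1 2; do python3 -m creep '[[[0,1,0],[0,0,0],-1],[[0,2,0],[0,0,0],-1],[[0,2,0],[0,0,0],-1]]'; done
```

```text
clock: 26.87
position: [720.5, -50.9, 13.6]
ee_rot: [0.479, 0.52, -0.52, -0.479]
contact_force: [-0.7, -0.2, -0.5]
gripper_width: 0.1
clock: 27.12
position: [720.3, -50.4, 13.3]
ee_rot: [-0.48, -0.52, 0.52, 0.479]
contact_force: [-0.1, -1.6, -0.4]
gripper_width: 0.2
clock: 27.37
position: [720.1, -50.1, 13.4]
ee_rot: [-0.48, -0.519, 0.52, 0.479]
contact_force: [0.5, -6.4, 0.7]
gripper_width: 0.0
```

Stiff contact again. Retract and do a final check.

```bash
python3 -m creep '[[[0,-10,0],[0,0,0],-1],[[-1,-22,15],[0,0,0],-1],[[-10,-25,55],[0,0,0],-1],[[-50,-30,95],[0,0,0],-1],[[-90,-65,125],[0,0,0],-1],[[-130,-105,125],[0,0,0],-1],[[-170,-130,125],[0,0,0],-1],[[-200,-160,125],[0,0,0],-1],[[-200,-160,125],[0,0,0],-1],[[-200,-160,125],[0,0,0],-1]]'; python3 zoom.py b
cat > chk.py <<'E'
from h import *
from plan import *
# near edge of the bar vs outer edge of the rail at several y; and end/wall
for n in('scene','side'):
    f=np.load(f'/tmp/{n}_b.npz');d=f['d'];W=cloud(n,d);z=cv2.medianBlur(W[...,2].astype(np.float32),3)-(0 if n=='scene' else 2)
    m=(z>21)&(z<36)&(d>0);vu=np.argwhere(m)[:,::-1];P=ray(n,vu,26)[:,:2]-O;a=P@ex;b=P@ey
    for y0 in(-65,-40,-10,20,50,80,110,140):
        s=(abs(b-y0)<8)&(abs(a)<60);print(n,y0,"near",np.percentile(a[s],2).round(1),"outer",np.percentile(a[s],98).round(1),"width(39)",np.ptp(np.percentile(a[s],[2,98])).round(1))
    s=(a<-8)&(a>-20)&(b>-150);print("  bar+wall y span",b[s].min().round(1),b[s].max().round(1),"(254: -75..179)")
E
python3 chk.py; sed 's/0.npz/_b.npz/' bay.py > bay2.py; python3 bay2.py | grep -e beaker -e reag -e drop
```

```text
clock: 28.2
position: [515.2, -210.2, 138.9]
ee_rot: [-0.48, -0.519, 0.519, 0.481]
contact_force: [-0.2, 0.1, 1.0]
gripper_width: 0.3
t 28.2 pos [ 515.2 -210.2  138.9] bay [-230.7 -230.1] F [-0.2  0.1  1. ] w 0.3
x [-0.076  0.997  0.002] ang 1.647
y [-0.002  0.001 -1.   ] ang 2.451
z [-0.997 -0.076  0.002] ang -3.066
scene -65 near -23.5 outer 14.4 width(39) 37.9
scene -40 near -22.9 outer 57.8 width(39) 80.7
scene -10 near -23.2 outer 13.9 width(39) 37.1
scene 20 near -23.3 outer 14.4 width(39) 37.7
scene 50 near -23.6 outer 14.0 width(39) 37.6
scene 80 near -23.1 outer 13.9 width(39) 37.0
scene 110 near -23.1 outer 14.2 width(39) 37.3
scene 140 near -23.4 outer 14.0 width(39) 37.3
  bar+wall y span -74.9 728.0 (254: -75..179)
side -65 near -25.9 outer 13.2 width(39) 39.1
side -40 near -24.6 outer 38.2 width(39) 62.7
side -10 near -24.7 outer 57.6 width(39) 82.3
side 20 near -24.7 outer 13.0 width(39) 37.7
side 50 near -25.8 outer 14.0 width(39) 39.8
side 80 near -25.5 outer 13.2 width(39) 38.7
side 110 near -23.7 outer 13.4 width(39) 37.1
side 140 near -24.6 outer 12.8 width(39) 37.3
  bar+wall y span -74.6 659.4 (254: -75..179)
   beaker 759 x [698. 764.] y [-283. -216.] z 92.0
   reag 904 x [536. 590.] y [236. 280.] z 143.0
   drop 274 x [765. 797.] y [-2. 23.] z 77.0
   beaker 537 x [697. 761.] y [-285. -213.] z 101.0
   reag 841 x [529. 583.] y [249. 298.] z 146.0
   drop 156 x [761. 794.] y [ 4. 34.] z 80.0
```

View pics/zscene_b.png

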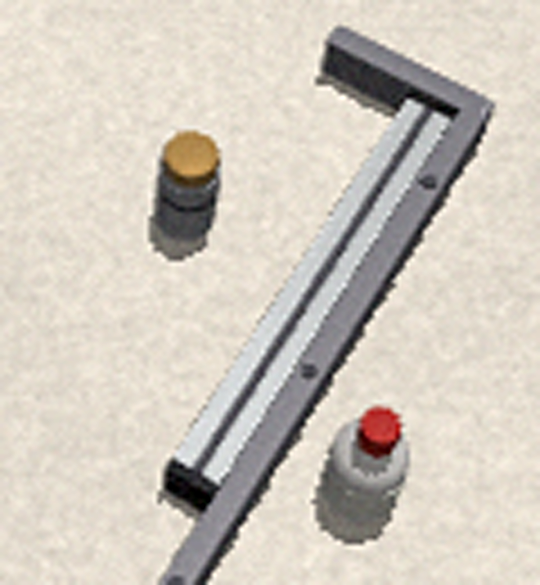

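View pics/zside_b.png

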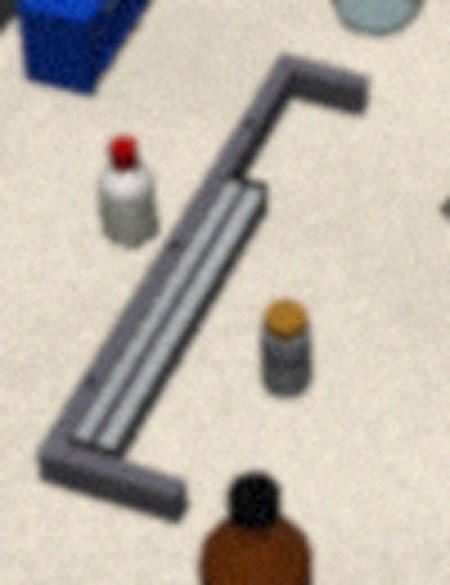

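The pictures show the bar flush with the rail (scene zoom: from about (195,480) to (425,105)) with its left end at the left wall. The bottles and the beaker read the same positions as at the start. I'm handing in.

```bash
python3 -c "
from bench import arm
print(arm.job_done())"
```

```text
the job is handed in; nothing more can be done
None
```

The bar is in the bay, lying along the back rail with its left end against the left wall. I handed the job in at about 28 s of the 72 s allowed; the hand-in reports no verdict.

**What I did:** with the gripper shut, I pushed the bar's left end in and then its right end. It went in left end first, at about 0.19 rad, behind the post. I then swung the right end in and pressed the bar against the rail and the left wall. The bar was never gripped or lifted.

**Last checks:**
- **Against the back rail:** the fingertip met firm resistance at the same distance from the rail near both ends of the bar. In both camera views the bar plus rail measures 37–40 mm across along the whole length (39 mm if touching). Three of the sixteen readings were spoiled by the dropper bottle behind the rail.
- **Against the left wall:** two pushes on the right end stopped firmly. That end sits at y = -75 mm, as expected.
- **Beaker and bottles:** all three read the same positions as at the start, to within about 2 mm.
- **Forces:** no more than about 12 N in the readings taken at the end of each move.

**What disagreed:** while I was pushing, the two cameras differed by up to 10 mm on the bar's position, partly because the gripper was in view. I therefore relied on touch for the final seating. As the bar passed the post I estimated only 5–7 mm of clearance and felt no contact.

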